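# Load a label roll into the packing-bench label printer

### The job

The label printer on the packing bench is out of labels. Press its blue release button so the cover pops up, then ease the cover (it has a blue lift tab to hold) all the way back onto its stop without letting it slam, so that it stays open by itself. Then take the white label roll from the tray, lower it into the printer's bin between the yellow guides, let it settle on the two rollers before you let go, and leave the cover open and everything else on the bench as it is.

Things in the scene. Friction and masses are not known exactly. Their poses are not given: they have to be found in the camera images.
- printer: Desktop label printer, light grey, 190 mm deep (x) by 200 mm wide (y), fixed. Origin: centre of its underside, at bench height. +x points from its front (label slot, lift tab) to its hinge side, +y to its left, z up. Side housings 78 mm high. Under the cover is the open media bin, 110 mm (x) by 118 mm (y) inside, centred on the origin, floor 30 mm above the bench.
- cradle (a point): Where the label roll's centre lies when seated: on the printer's centre line, 67 mm above the bench, the roll's axis along y (axes as the printer's). Below it in the bin two 12 mm metal rollers lie along y at x = -20 and +20 mm; the roll rests on both, between two yellow guides 70 mm long (x), inner faces at y = -28 and +28 mm, flared tops 51 mm above the bench, out to y = +-35 mm.
- release (a joint): Blue lid release button, 30 mm (x) by 22 mm (y), on the printer's right-hand front deck, pressed straight down. 0 = out, 0.006 m = fully in; it takes 1.5 N to start and 5 N to bottom out, springs back when let go, and frees the cover at about 4 mm.
- release_top (a point): Centre of the top face of the release button, 96 mm above the bench when out; 45 mm ahead (-x) of and 82 mm to the right (-y) of the printer's origin. The cover's side edge is 19 mm to its left.
- cover (a joint): Dark grey cover with smoked window, 160 long, 126 wide, 40 mm deep, 0.2 kg, hinged along y at the printer's far side. 0 = shut and latched, 1.75 rad = leaning on its stop. Once freed, a sprung pin kicks it up and then carries it, wobbling, at about 0.4 rad. Above that it drops back if let go; past about 1.4 rad it falls onto the stop by its own weight and stays. The hinge hardly brakes it.
- cover_tab (a point): Grip point on the cover's blue lift tab, which sticks out 40 mm from the cover's front edge on its centre line: 12 mm thick (y), 15 mm high, free on both sides, below and ahead. The point lies 26 mm ahead of that edge, mid-height, 186 mm from the hinge axis, 85 mm above the bench when shut. Its axes turn with the cover (y along the hinge). Cover open, the tab points up, 260 mm above the bench.
- cover_hinge (a point): Middle of the cover's hinge axis, 65 mm behind (+x) the printer's origin and 78 mm above the bench; the axis runs along the printer's y.
- roll_tray: Low blue-grey plastic tray, 168 mm (x) by 136 mm (y), walls 22 mm high, fixed. Origin: centre of its underside. Two berths at x = -40 and +40 mm, each with two ribs along y in which a roll lies.
- label_roll: The white label roll to load: 62 mm in diameter, 50 mm wide, 0.08 to 0.16 kg, lying in one of the tray's berths. Origin: its centre, 37 mm above the bench in the tray. Its axis is its own y (x and z turn as it rolls). It can be gripped across its two flat ends, which stand at least 30 mm from the tray's side walls.
- ribbon_roll: Black printer ribbon roll of the same size (62 by 50 mm) in the tray's other berth, 18 mm from the label roll; leave it. Origin: its centre; axis = its y.
- marker: Marker pen, 123 mm long, 17 mm thick, lying along its x between robot and printer; leave it. Origin: mid-length, underside.
- scanner: Dark barcode scanner standing on its foot, about 100 mm high, to the robot's left; leave it. Origin: under its foot.
- mug: Blue mug, 80 mm wide, 95 mm high, to the robot's right; leave it. Origin: centre of its underside.
- tape_dispenser: Black tape dispenser with brown tape, 150 by 62 mm, 95 mm high, at the back of the bench; leave it. Origin: centre of its underside.
- stapler: Red and grey stapler, 140 mm long, 55 mm high, at the back of the bench; leave it. Origin: centre of its underside.
- hanger: Wooden clothes hanger, 400 mm wide, lying flat at the back right; leave it. Origin: at the foot of its hook.
There are look-alikes about, which are no part of the job. What is shaped like the label_roll but orange is not meant.

How it is judged (in metres and radians):
On the way, in this order (a step that is already met when the one before it is completed fails the run):
1. the release has been pressed and the cover has popped up (value of joint cover above 0.15 rad), for 0.1 s.
2. the cover rests back on its stop, still and let go (value of joint cover above 1.68 rad and velocity of joint cover between -0.2 and 0.2 rad/s and contact force between the fingers and cover below 0.05 N), for 0.3 s.
At the end, for the whole second after the job is handed in: The cover stands open on its stop (above 1.65 rad); the white roll lies still on both bin rollers between the guides, its centre within 6 mm of the cradle point along x and y, 4 mm below to 3 mm above it, its axis within 0.12 rad of the printer's y axis; nothing is held (value of joint cover above 1.65 rad and x of label_roll in the frame of cradle between -0.006 and 0.006 m and y of label_roll in the frame of cradle between -0.006 and 0.006 m and z of label_roll in the frame of cradle between -0.004 and 0.003 m and angle between the y axis of label_roll and the y axis of printer, either way round below 0.12 rad and linear speed of label_roll below 0.02 m/s and contact force between the fingers and label_roll below 0.05 N); the robot touches nothing.
It fails at once if the cover slams back onto its stop (faster than 2.8 rad/s beyond 1.45 rad) (value of joint cover above 1.45 rad and velocity of joint cover above 2.8 rad/s).
It fails at once if the label roll is let go over the printer before it has settled (nothing gripping it while more than 8 mm above its resting height) (horizontal distance between label_roll and cradle below 0.07 m and z of label_roll in the frame of cradle above 0.008 m and contact force between the fingers and label_roll below 0.02 N).
It fails at once if the black ribbon roll is moved more than 15 mm (distance of ribbon_roll from where it was at the start of the episode above 0.015 m).
It fails at once if another thing on the bench is pushed more than 30 mm (distance of any of marker, scanner, mug, tape_dispenser, stapler, hanger from where it was at the start of the episode above 0.03 m).
It also fails if it takes over 72 s, if anything falls off the work surface, if the arm or the gripper's body presses on something with over 40 N, if the wrist force passes 120 N, or if a joint passes its speed limit or range.

### The arm

A 6-joint arm with a two-finger parallel gripper is mounted at the origin on the work surface. World frame = base frame: x ahead of the robot, y to its left, z up, the work surface at z = 0. Lengths are in mm, angles in rad, forces in N, time in s.
With the tool pointing down it reaches from about 250 to 775 mm from the base axis. Payload 4 kg.
Tool frame: the origin (TCP) lies midway between the tips of the shut fingers; the grasp point (between the pads) lies 19 mm behind it (robot.hold_point_z is the distance from the TCP to the grasp point, in mm); z points along the fingers, y is the direction in which the jaws open and shut (so a half turn about z gives the same grasp; the last joint's range is limited). The gripper opens to 94 mm and grips with 3 to 60 N. Pads are 16 mm wide; open, the fingers measure 119 mm over their backs; the gripper's body (75 mm by 177 mm) begins 78 mm behind the grasp point.
Start: joints at [-1.324, 0.087, 1.371, -0, 1.684, -0.103], TCP at [188.489, -516.713, 205.506] pointing down, gripper open.
Joint ranges: [-3.1, 3.1], [-0.76, 2.03], [0.27, 2.55], [-1.08, 4.22], [0.17, 2.65], [-2.57, 2.57]. Speed limits (rad/s): [2.79, 2.79, 3.14, 3.14, 3.14, 3.14].

### API

Orientations are given as a rotation vector (axis times angle).
In Python, from rig import robot gives the robot as it stands. The module is installed in compiled form; this text tells all that it offers.
- The arm moves only by the tool play_rows, never from a script. Its arguments are lists of equal length, an entry for each row: "rot": the turn, a rotation vector about the tool's x, y, z in degrees, a list of three; "dp": the shift along the tool's x, y, z in mm, a list of three; "jaw": the closure, from 0 (fully open) to 1 (shut). A call has 1 to 12 rows; each row shifts and turns the commanded pose from where the row before left it, along the tool's axes as they then stand; what a row does not reach is not made up. A row lasts 1/10 s, in which the tool goes at most 50 mm and 8.59 degrees, less where a joint would pass 70% of its speed; a pose out of reach is approached as far as the arm can. A call with a gripper value outside its range is refused whole. The fingers move at their own pace and stop on an object; "newtons" is the grip in N (left out, the last holds). Time passes only in rows, so rows that do not move let the fingers close. It gives the time, the measured TCP pose, the force and the opening at its end, in the units of the state.
- robot.sense(): the state, without advancing time (a new reading comes with each control period).
- robot.grab_frame(name): name is "side" or "top" or "wrist"; returns a dict with "frame" (480x640x3 uint8, red, green, blue), "camera_matrix" (3x3 intrinsics, pixels), "k1" (the pictures are not rectified: a ray, as slopes to the right and down, at radius r is drawn at 1 + k1 r^2 times it, then the intrinsics apply), "xyz" and "orientation" of the camera in the world; the wrist camera has in their place "tool_from_camera" (4x4, takes a point from camera to tool coordinates, whose origin is the TCP and whose axes are the flange's). Camera axes: x right, y down, z forward; pixel columns grow to the right and rows downward; lengths in mm; the calibration is good to about 2 mm. A picture is of the moment at which its call begins: read the wrist's pose just before it. There is no depth.
- robot.close_job(): hands the job in, once; it reports no verdict.
Trained networks look in the newest picture that a camera, given by its name, has taken for a name from the list of things; names that differ only in an ending like _2 or _b are one class to them, and where a whole thing is asked for, a point or a joint stands for the part that bears it (a point fixed in the world has none). Each returns a list of dicts, best first, with "confidence" (0 to 1); they miss things now and then, are a little off and sometimes report something else, mostly with a low value. They report only what shows in the picture. A call takes as long as a camera call. They do not tell look-alikes from the thing itself.
- robot.silhouettes(target, camera): "pixels" (480x640 bool, what is visible of it).
- robot.pinpoint(target, camera): "xyz" ([x, y, z] in mm, in world coordinates, good to about 4 mm: a listed point, or the origin of a listed thing).
The state is a dict: "time_s": time; "q": joint angles; "joint_vel": joint speeds; "tau": joint torques, N m; "tool_pos": TCP position; "orientation": TCP orientation; "wrist_force": force on the tool from outside, world axes, zero at the start; "ft_torque": the same for the moment, N m; "finger_gap": finger opening in mm.
Only numpy, scipy, OpenCV 4.12 (cv2) and the standard library are available. Lean on these libraries where they do the work, as an engineer would, in place of code of your own. Each camera call takes 0.05 s, during which the arm holds its last target.

## Working session

There is one attempt and no reset: what is moved stays moved. The work goes in short steps, Python scripts to look and compute and a tool call to move; the robot and the scene stay as the last step left them, time stands still between calls to the robot, and variables do not carry over. Pictures are saved under pics/ and viewed, and the job is handed in when it is done.

Besides the shell and the picture viewer there is one more tool, called after "Request:" as name(argument=value, ...), one argument or row to a line, values as JSON. play_rows: Moves the arm, as the interface text tells. Its arguments: {"type":"object","properties":{"rot":{"type":"array"},"dp":{"type":"array"},"jaw":{"type":"array"},"newtons":{"type":"number"}},"required":["rot","dp","jaw"]}

```bash
mkdir -p pics; cat > h.py <<'E'
from rig import robot
import numpy as np, cv2
from scipy.spatial.transform import Rotation as R
def snap(n,f):
    g=robot.grab_frame(n); cv2.imwrite('pics/'+f,g['frame'][:,:,::-1]); return g
E
python3 - <<'E'
from h import *
s=robot.sense(); print({k:np.round(v,3) for k,v in s.items()})
for c in ['top','side']:
    g=snap(c,c+'0.png'); print(c,g['camera_matrix'],g['k1'],g['xyz'],g['orientation'])
    for t in ['printer','cradle','release_top','cover_tab','cover_hinge','label_roll','ribbon_roll','roll_tray','marker']:
        try: print(t,[(np.round(d['xyz'],1),round(d['confidence'],2)) for d in robot.pinpoint(t,c)])
        except Exception as e: print(t,e)
E
```

```text
{'time_s': np.float64(0.0), 'q': array([-1.324,  0.088,  1.372, -0.   ,  1.684, -0.103]), 'joint_vel': array([-0.001, -0.   , -0.   , -0.001,  0.   , -0.001]), 'tau': array([ 2.0000e-03, -3.4017e+01, -3.0243e+01,  7.2000e-02,  3.3000e-02,
       -0.0000e+00]), 'tool_pos': array([ 188.361, -516.16 ,  204.321]), 'orientation': array([-3.092, -0.546,  0.   ]), 'wrist_force': array([ 0.476, -0.191, -0.207]), 'ft_torque': array([-0.004,  0.032,  0.022]), 'finger_gap': np.float64(93.74)}
top [[619.75606216   0.         326.14627674]
 [  0.         619.75606216 236.97328256]
 [  0.           0.           1.        ]] -0.22033898274335523 [ 373.35950051  -22.51165647 2098.57274342] [-2.14320578  2.1928508  -0.11851583]
printer [(array([ 579.2, -163.8,    3.4]), 0.93)]
cradle []
release_top [(array([ 511. , -228.1,   95.8]), 0.56)]
cover_tab [(array([ 456.8, -133.4,   84.8]), 0.95), (array([ 5.758e+02, -1.630e+02, -3.000e-01]), 0.4)]
cover_hinge [(array([ 638.1, -182.1,   75.7]), 0.91)]
label_roll [(array([599.9, 315.5,  33. ]), 0.87), (array([467.4, 304. ,  32.7]), 0.73), (array([425.6, 127.
[... 345 characters left out ...]
6268038901 [346.84026674 915.0951263  818.63267235] [-0.33633922  2.71426497 -1.34451563]
printer [(array([ 569.1, -161.2,    3.8]), 0.58), (array([ 367.7, -372.6,   -4. ]), 0.26)]
cradle [(array([ 577.9, -160.8,   69.4]), 0.98)]
release_top []
cover_tab [(array([ 455.6, -131.3,   85.9]), 0.61), (array([ 639.5, -172.8,   76.2]), 0.16)]
cover_hinge [(array([ 639.8, -172.7,   80.3]), 0.8)]
label_roll [(array([468.7, 306.5,  27.4]), 0.87), (array([602.8, 315.1,  32.4]), 0.81), (array([422.2, 127.6,  32.8]), 0.73), (array([639.7, 164.2,  35. ]), 0.59)]
ribbon_roll [(array([555.7, 171.9,  39. ]), 0.86)]
roll_tray [(array([599.7, 165.9,  -1.9]), 0.96)]
marker [(array([370.2,   4.6,  -4.4]), 0.52)]
```

View pics/top0.png

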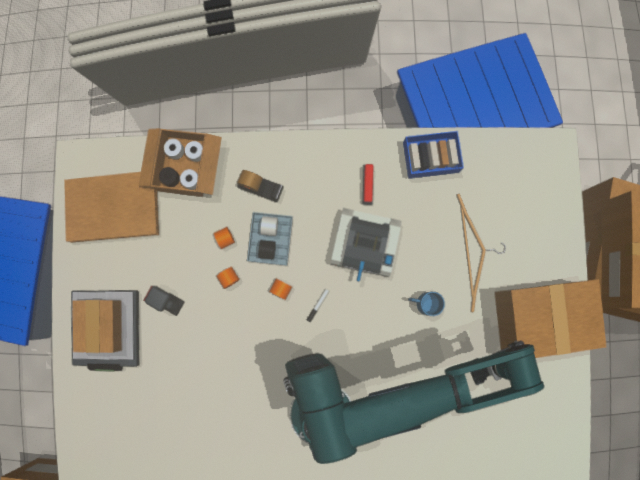

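View pics/side0.png

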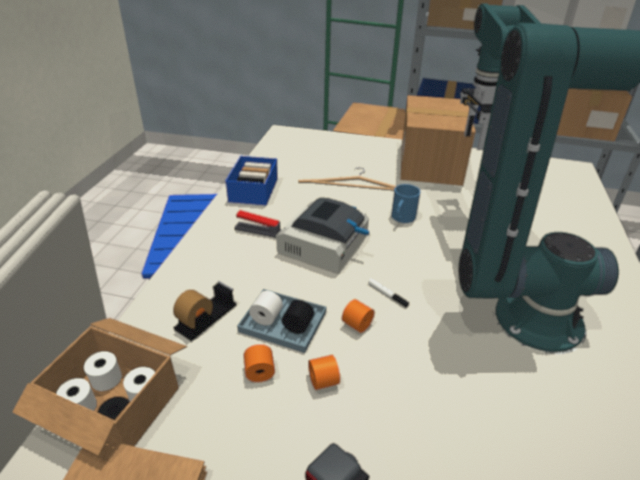

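Candidates for the roll at top-image pixels: a white roll in the tray at about (269,226), a black one at (267,249), and orange ones at (224,238), (229,278) and (280,289). The box at the back also holds white rolls, around (180,160). I'll check an enlarged crop.

```bash
python3 - <<'E'
from h import *
a=cv2.imread('pics/top0.png'); 
c1=cv2.resize(a[195:285,210:300],(380,380),interpolation=cv2.INTER_CUBIC)
c2=cv2.resize(a[200:290,320:410],(380,380),interpolation=cv2.INTER_CUBIC)
cv2.imwrite('pics/crop0.png',np.hstack([c1,c2]))
g=snap('wrist','w0.png'); print(np.round(g['tool_from_camera'],3),g['camera_matrix'],g['k1'])
E
```

```text
[[   0.      -0.959   -0.284   83.823]
 [   1.       0.       0.       0.373]
 [  -0.      -0.284    0.959 -178.828]
 [   0.       0.       0.       1.   ]] [[344.31398924   0.         322.11352281]
 [  0.         344.31398924 246.00948397]
 [  0.           0.           1.        ]] -0.05804406863599209
```

View pics/crop0.png

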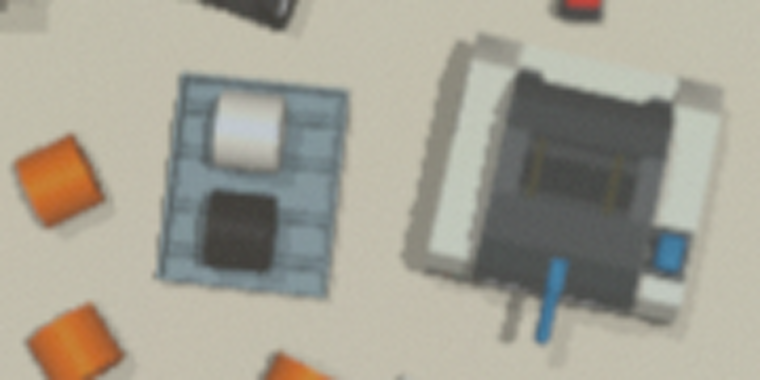

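Request:
play_rows(
  rot=[
    [0,0,0],
    [0,0,0],
    [0,0,0],
    [0,0,0],
    [0,0,0],
    [0,0,0],
    [0,0,0],
    [0,0,0],
    [0,0,0],
    [0,0,0],
    [0,0,0],
  ],
  dp=[
    [20,-8,-2],
    [33,-13,-4],
    [33,-13,-4],
    [33,-13,-4],
    [33,-13,-4],
    [33,-13,-4],
    [33,-13,-4],
    [33,-13,-4],
    [33,-13,-2],
    [33,-13,0],
    [20,-8,0],
  ],
  jaw=[1,1,1,1,1,1,1,1,1,1,1],
)

```text
time_s: 2.15
tool_pos: [461.1, -274.4, 237.6]
orientation: [-3.093, -0.55, -0.001]
wrist_force: [-1.1, -0.2, -0.4]
finger_gap: 9.3
```

The crop shows the white roll lying in the tray's far berth beside the black ribbon roll, so that is the one. The orange ones and those in the box are not. Next I measure the button and the printer with the wrist camera.

```bash
cat >> h.py <<'E'
def campose(n,g,s=None):
    if n=='wrist':
        T=np.eye(4);T[:3,:3]=R.from_rotvec(s['orientation']).as_matrix();T[:3,3]=s['tool_pos']
        return T@np.array(g['tool_from_camera'])
    T=np.eye(4);T[:3,:3]=R.from_rotvec(g['orientation']).as_matrix();T[:3,3]=g['xyz'];return T
def ray(g,T,u,v):
    K=g['camera_matrix'];x=(u-K[0,2])/K[0,0];y=(v-K[1,2])/K[1,1]
    rd=np.hypot(x,y);r=rd
    for _ in range(20): r=rd/(1+g['k1']*r*r)
    f=r/rd if rd>0 else 1
    return T[:3,:3]@np.array([x*f,y*f,1.])
def atz(g,T,u,v,z):
    d=ray(g,T,u,v);o=T[:3,3];return o+d*(z-o[2])/d[2]
def proj(g,T,p):
    K=g['camera_matrix'];c=T[:3,:3].T@(np.array(p)-T[:3,3]);x,y=c[:2]/c[2];f=1+g['k1']*(x*x+y*y)
    return K[0,0]*x*f+K[0,2],K[1,1]*y*f+K[1,2]
def pp(n,ts):
    for t in ts:
        print(t,[(np.round(d['xyz'],1),round(d['confidence'],2)) for d in robot.pinpoint(t,n)])
def st():
    s=robot.sense();M=R.from_rotvec(s['orientation']).as_matrix()
    print('t',round(s['time_s'],2),'p',np.round(s['tool_pos'],1),'yawx',round(np.degrees(np.arctan2(M[1,0],M[0,0])),2),'z',np.round(M[:,2],3),'q',np.round(s['q'],3),'F',np.round(s['wrist_force'],2),'gap',round(float(s['finger_gap']),1))
    open('log.txt','a').write(repr((list(map(float,s['q'])),list(map(float,s['tool_pos'])),list(map(float,s['orientation']))))+'\n')
    return s,M
E
python3 - <<'E'
from h import *
s,M=st()
g=snap('wrist','w1.png')
pp('wrist',['printer','release_top','cover_tab','cover_hinge'])
T=campose('wrist',g,s)
m=robot.silhouettes('release_top','wrist')
for k in m[:2]:
    v,u=np.nonzero(k['pixels']);print(k['confidence'],u.mean(),v.mean(),len(u),atz(g,T,u.mean(),v.mean(),96))
E
```

```text
t 2.15 p [ 461.1 -274.4  237.6] yawx 20.17 z [ 0.001  0.    -1.   ] q [-6.430e-01  5.300e-02  1.344e+00  1.000e-03  1.744e+00  5.760e-01] F [-1.12 -0.21 -0.37] gap 9.3
printer [(array([ 574.1, -161.3,   -3.6]), 0.88)]
release_top [(array([ 515.1, -224.1,   97. ]), 0.63)]
cover_tab []
cover_hinge [(array([ 640.2, -177.6,   80.7]), 0.57)]
0.66 295.21391076115486 168.01312335958005 762 [ 512.1852664  -230.07977076   96.        ]
```

View pics/w1.png

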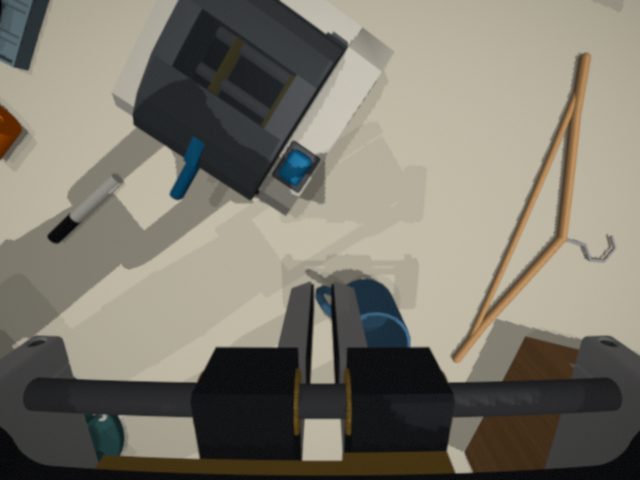

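Request:
play_rows(
  rot=[
    [0,0,-8],
    [0,0,-8],
    [0,0,-8],
    [0,0,-8],
    [0,0,-8],
    [0,0,-8],
    [0,0,-8],
    [0,0,0],
  ],
  dp=[
    [0,0,0],
    [0,0,0],
    [0,0,0],
    [0,0,0],
    [0,0,0],
    [0,0,0],
    [0,0,0],
    [0,0,0],
  ],
  jaw=[1,1,1,1,1,1,1,1],
)

```text
time_s: 3.25
tool_pos: [458.6, -277.3, 237.6]
orientation: [2.477, 1.932, -0.001]
wrist_force: [-0.1, 0.1, -0.2]
finger_gap: 0.3
```

```bash
python3 - <<'E'
from h import *
s,M=st()
d=np.array([511,-231.5,106])-s['tool_pos'];print('dp',M.T@d)
g=snap('wrist','w2.png')
pp('wrist',['printer','release_top','cover_tab','cover_hinge'])
T=campose('wrist',g,s)
m=robot.silhouettes('release_top','wrist')
for k in m[:2]:
    v,u=np.nonzero(k['pixels']);print(k['confidence'],u.mean(),v.mean(),len(u),atz(g,T,u.mean(),v.mean(),96))
E
```

```text
t 3.25 p [ 458.6 -277.3  237.6] yawx 75.9 z [-0. -0. -1.] q [-0.649  0.052  1.345 -0.     1.744 -0.403] F [-0.13  0.07 -0.16] gap 0.3
dp [ 57.2362719   39.64475995 131.55322984]
printer [(array([ 573.2, -163.1,    1.4]), 0.58)]
release_top [(array([ 511.1, -227.4,  100.7]), 0.97)]
cover_tab [(array([ 457.1, -134.4,   84.4]), 0.57), (array([ 770.9, -179.6,   -1.4]), 0.55)]
cover_hinge [(array([ 635.8, -176.9,   80.4]), 0.95)]
0.74 363.5345060893099 171.15696887686062 739 [ 510.7599732  -229.00312979   96.        ]
```

View pics/w2.png

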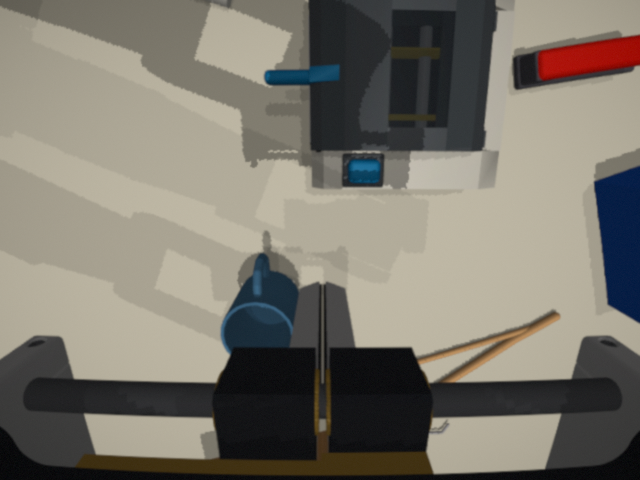

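Request:
play_rows(
  rot=[
    [0,0,0],
    [0,0,0],
    [0,0,0],
    [0,0,0],
    [0,0,0],
    [0,0,0],
    [0,0,0],
    [0,0,0],
  ],
  dp=[
    [19,13,10],
    [19,13,20],
    [19,14,25],
    [0,0,30],
    [0,0,30],
    [0,0,16],
    [0,0,0],
    [0,0,0],
  ],
  jaw=[1,1,1,1,1,1,1,1],
)

```text
time_s: 4.35
tool_pos: [512.2, -230.7, 106.8]
orientation: [2.475, 1.934, 0.0]
wrist_force: [0.4, -0.5, -0.3]
finger_gap: 0.4
```

```bash
python3 - <<'E'
from h import *
s,M=st()
g=snap('wrist','w3.png')
E
```

```text
t 4.35 p [ 512.2 -230.7  106.8] yawx 76.02 z [ 0. -0. -1.] q [-0.524  0.153  1.495 -0.     1.494 -0.28 ] F [ 0.45 -0.52 -0.32] gap 0.4
```

View pics/w3.png

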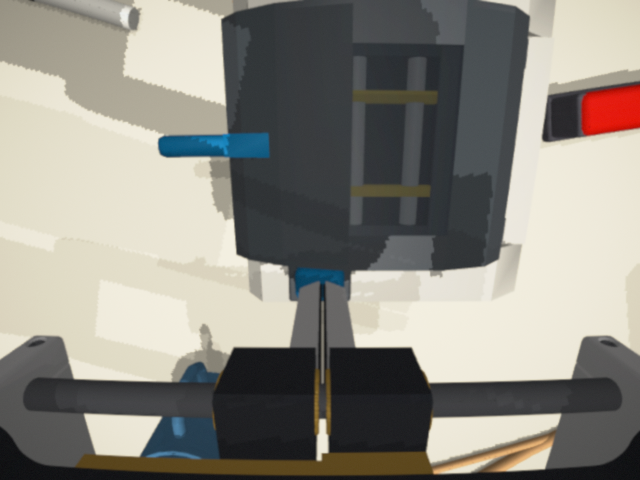

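Request:
play_rows(
  rot=[
    [0,0,0],
    [0,0,0],
    [0,0,0],
    [0,0,0],
    [0,0,0],
  ],
  dp=[
    [0,0,8],
    [0,0,4],
    [0,0,3],
    [0,0,1.5],
    [0,0,0],
  ],
  jaw=[1,1,1,1,1],
)

```text
time_s: 4.9
tool_pos: [512.7, -231.1, 90.9]
orientation: [2.473, 1.934, 0.001]
wrist_force: [0.4, -1.2, 4.8]
finger_gap: 0.4
```

```bash
python3 - <<'E'
from h import *
s,M=st()
g=snap('wrist','w4.png')
E
```

```text
t 4.9 p [ 512.7 -231.1   90.9] yawx 76.04 z [ 0.002 -0.001 -1.   ] q [-0.524  0.163  1.516 -0.     1.46  -0.28 ] F [ 0.39 -1.21  4.82] gap 0.4
```

View pics/w4.png

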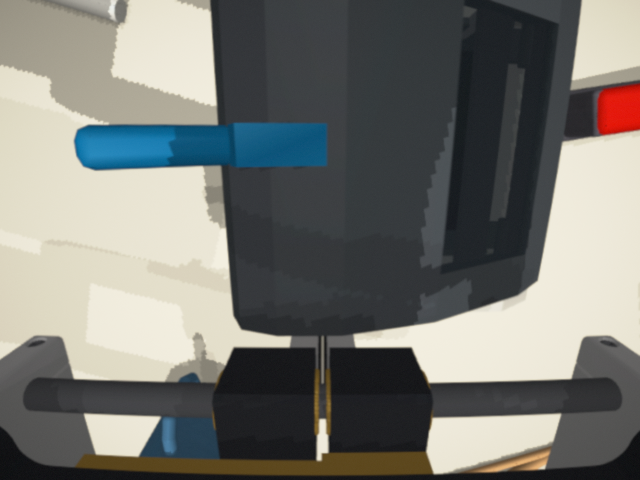

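The cover has popped up; its lift tab now shows near (150,147). I back off to the right and up.

Request:
play_rows(
  rot=[
    [0,0,0],
    [0,0,0],
    [0,0,0],
    [0,0,0],
    [0,0,0],
    [0,0,0],
    [0,0,0],
    [0,0,0],
  ],
  dp=[
    [-5,0,-10],
    [-25,0,-20],
    [-25,0,-30],
    [0,0,-40],
    [0,-20,-40],
    [0,-30,-20],
    [0,-30,0],
    [0,-20,0],
  ],
  jaw=[1,1,1,1,1,0.6,0.6,0.6],
)

```text
time_s: 5.75
tool_pos: [400.1, -259.7, 251.2]
orientation: [2.475, 1.934, -0.001]
wrist_force: [-0.6, 0.6, -0.3]
finger_gap: 21.2
```

```bash
python3 - <<'E'
from h import *
s,M=st()
for c in ['top','side']:
    g=snap(c,c+'1.png'); pp(c,['cover_tab','cover_hinge','printer'])
L=[eval(l) for l in open('log.txt')]
A=[];b=[]
for q,p,o in L: 
    print(np.round(q,3),round(np.hypot(p[0],p[1]),1),round(p[2],1), np.degrees(np.arctan2(p[1],p[0]))-np.degrees(q[0]))
E
```

```text
t 5.75 p [ 400.1 -259.7  251.2] yawx 76.01 z [ 0.    -0.001 -1.   ] q [-6.940e-01 -8.100e-02  1.450e+00 -1.000e-03  1.772e+00 -4.500e-01] F [-0.58  0.6  -0.27] gap 21.2
cover_tab [(array([ 476.2, -136. ,  159.1]), 0.61)]
cover_hinge [(array([ 635.9, -178.3,   76.4]), 0.59)]
printer [(array([ 575.3, -162.4,    2.2]), 0.66)]
cover_tab [(array([ 473.8, -135. ,  158.4]), 0.91)]
cover_hinge [(array([ 641.7, -172.4,   78.4]), 0.81)]
printer [(array([ 5.696e+02, -1.589e+02,  3.000e-01]), 0.82)]
[-6.430e-01  5.300e-02  1.344e+00  1.000e-03  1.744e+00  5.760e-01] 536.6 237.6 6.078584331480336
[-0.649  0.052  1.345 -0.     1.744 -0.403] 535.9 237.6 6.047829561684345
[-0.524  0.153  1.495 -0.     1.494 -0.28 ] 561.8 106.8 5.780119629858508
[-0.524  0.163  1.516 -0.     1.46  -0.28 ] 562.4 90.9 5.771462535873354
[-6.940e-01 -8.100e-02  1.450e+00 -1.000e-03  1.772e+00 -4.500e-01] 477.0 251.2 6.788757352764847
```

View pics/side1.png

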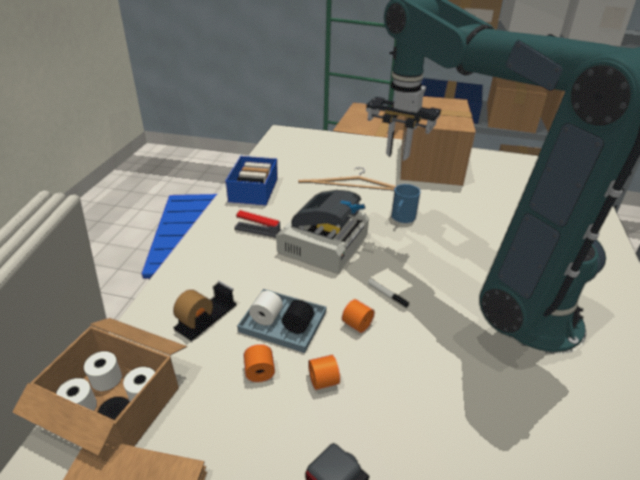

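```bash
python3 - <<'E'
from h import *
L=[eval(l) for l in open('log.txt')]
L.append(([-1.324,.0875,1.3715,0,1.684,-.103],[188.361,-516.16,204.321],0))
from scipy.optimize import least_squares
D=[]
for q,p,o in L:
    c,s=np.cos(q[0]),np.sin(q[0]); D.append((q[1],q[1]+q[2],c*p[0]+s*p[1],-s*p[0]+c*p[1],p[2]))
D=np.array(D);print(np.round(D,3))
def f(x): 
    r0,L1,L2,e,h=x
    return np.r_[r0+L1*np.sin(D[:,0])+L2*np.sin(D[:,1])+e*np.cos(D[:,1])-D[:,2], h+L1*np.cos(D[:,0])+L2*np.cos(D[:,1])-e*np.sin(D[:,1])-D[:,4]]
for fix in [0,1]:
    g=(lambda x:np.r_[f(x), .05*(x[0]-0), .05*x[3]]) 
    r=least_squares(g,[0,450,450,0,0]); print(r.x,np.round(f(r.x),1))
E
```

```text
[[ 5.30000e-02  1.39700e+00  5.33600e+02  5.68240e+01  2.37648e+02]
 [ 5.20000e-02  1.39700e+00  5.32958e+02  5.64660e+01  2.37577e+02]
 [ 1.53000e-01  1.64800e+00  5.58931e+02  5.65780e+01  1.06841e+02]
 [ 1.63000e-01  1.67900e+00  5.59512e+02  5.65520e+01  9.09200e+01]
 [-8.10000e-02  1.36900e+00  4.73640e+02  5.63840e+01  2.51248e+02]
 [ 8.80000e-02  1.45900e+00  5.46537e+02  5.65560e+01  2.04321e+02]]
[   1.35735876  433.37006657  500.64806795   88.53451803 -194.69707597] [-0.9 -0.8  0.7  0.2  0.7  0.1 -0.1 -0.1 -0.  -0.1 -0.2  0.6]
[   1.35735876  433.37006657  500.64806795   88.53451803 -194.69707597] [-0.9 -0.8  0.7  0.2  0.7  0.1 -0.1 -0.1 -0.  -0.1 -0.2  0.6]
```

Request:
play_rows(
  rot=[
    [0,0,-8],
    [0,0,-8],
    [0,0,-8],
    [0,0,-8],
    [0,0,-8],
    [0,0,-8],
    [0,0,-8],
    [0,0,-8],
    [0,0,-8],
    [0,0,-8],
    [0,0,-8],
    [0,0,-2],
  ],
  dp=[
    [0,0,0],
    [0,0,0],
    [0,0,0],
    [0,0,0],
    [0,0,0],
    [0,0,0],
    [0,0,0],
    [0,0,0],
    [0,0,0],
    [0,0,0],
    [0,0,0],
    [0,0,0],
  ],
  jaw=[0.6,0.6,0.6,0.6,0.6,0.6,0.6,0.6,0.6,0.6,0.6,0.6],
)

```text
time_s: 7.35
tool_pos: [402.3, -259.9, 249.4]
orientation: [-0.376, -3.118, -0.001]
wrist_force: [-0.3, 1.2, -0.4]
finger_gap: 37.6
```

```bash
python3 - <<'E'
from h import *
s,M=st()
for P in ([400,-117,240],[433,-125,202]):
    print(M.T@(np.array(P)-s['tool_pos']))
E
```

```text
t 7.35 p [ 402.3 -259.9  249.4] yawx 166.25 z [-0.001  0.001 -1.   ] q [-0.692 -0.076  1.448 -0.     1.77  -2.023] F [-0.26  1.2  -0.45] gap 37.6
[ 36.15860654 138.27188304   9.54419775]
[  2.16439474 138.32397438  47.50985132]
```

Request:
play_rows(
  rot=[
    [0,0,0],
    [0,0,0],
    [0,0,0],
    [0,0,0],
    [0,0,0],
    [0,-5,0],
    [0,-8,0],
    [0,-8,0],
    [0,-8,0],
    [0,-8,0],
    [0,-8,0],
    [0,0,0],
  ],
  dp=[
    [5,20,0],
    [8,34,3],
    [8,34,3],
    [8,34,3],
    [5,16,1],
    [0,0,0],
    [0,0,0],
    [0,0,0],
    [0,0,0],
    [0,0,0],
    [0,0,0],
    [0,0,0],
  ],
  jaw=[0.6,0.6,0.6,0.6,0.6,0.6,0.6,0.6,0.6,0.6,0.6,0.6],
)

```text
time_s: 8.55
tool_pos: [431.3, -128.5, 235.4]
orientation: [0.291, 2.371, -0.109]
wrist_force: [-0.5, 0.6, -0.2]
finger_gap: 37.5
```

```bash
python3 - <<'E'
from h import *
s,M=st(); print(np.round(M,3))
g=snap('wrist','w5.png'); pp('wrist',['cover_tab','cover_hinge'])
L=[eval(l) for l in open('log.txt')]
L.append(([-1.324,.0875,1.3715,0,1.684,-.103],[188.361,-516.16,204.321],list(s['orientation'])))
E
```

```text
t 8.55 p [ 431.3 -128.5  235.4] yawx 165.82 z [ 0.667 -0.161 -0.728] q [-0.622 -0.754  2.105  0.295  1.091 -1.989] F [-0.51  0.56 -0.23] gap 37.5
[[-0.705  0.24   0.667]
 [ 0.178  0.971 -0.161]
 [-0.686  0.005 -0.728]]
cover_tab [(array([ 474.1, -134.7,  157. ]), 0.66)]
cover_hinge [(array([ 362.4, -370.1,   -3.2]), 0.43)]
```

View pics/w5.png

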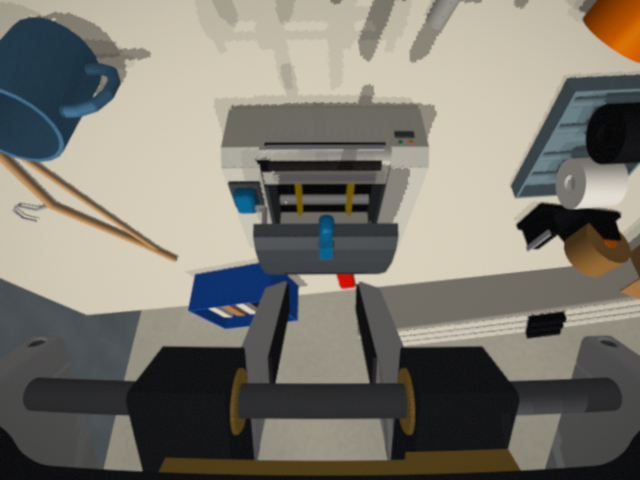

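```bash
cat > fk.py <<'E'
import numpy as np
from scipy.spatial.transform import Rotation as R
from scipy.optimize import least_squares
LO=np.array([-3.1,-.76,.27,-1.08,.17,-2.57]);HI=np.array([3.1,2.03,2.55,4.22,2.65,2.57])
def rot(q): # tool rotation
    return R.from_euler('ZYZYZ',[q[0],q[1]+q[2],q[3],q[4],q[5]])
def fk(q,x):
    r0,L1,L2,e,h,d,Lt,off,sgn=x
    W=R.from_euler('ZYZYZ',[q[0],q[1]+q[2],sgn*q[3],q[4],-sgn*q[5]*0+off-q[5]])
    b=R.from_euler('Z',q[0]); u=R.from_euler('ZY',[q[0],q[1]]); f=R.from_euler('ZY',[q[0],q[1]+q[2]])
    p=b.apply([r0,d,h])+u.apply([0,0,L1])+f.apply([e,0,L2])+W.apply([0,0,Lt])
    return p,W
E
python3 - <<'E'
from h import *
from fk import *
L=[eval(l) for l in open('log.txt')]
for q,p,o in L:
    for sg in (1,-1):
      for s5 in (1,-1):
       for s6 in (1,-1):
        B=R.from_euler('ZYZY',[q[0],q[1]+q[2],sg*q[3],s5*q[4]])
        X=(B.inv()*R.from_rotvec(o)).as_matrix()
        ang=np.degrees(np.arctan2(X[1,0],X[0,0]))-s6*np.degrees(q[5])
        if X[2,2]>.9: print(sg,s5,s6,np.round(X[2,2],4),np.round(ang%360,2))
E
```

```text
Traceback (most recent call last):
  File "scipy/spatial/transform/_rotation.pyx", line 1413, in scipy.spatial.transform._rotation.Rotation.from_euler
ValueError: Expected axis specification to be a non-empty string of upto 3 characters, got ZYZY
```

```bash
cat > fk.py <<'E'
import numpy as np
from scipy.spatial.transform import Rotation as R
from scipy.optimize import least_squares
LO=np.array([-3.1,-.76,.27,-1.08,.17,-2.57]);HI=np.array([3.1,2.03,2.55,4.22,2.65,2.57])
def Z(a): return R.from_euler('Z',a)
def Y(a): return R.from_euler('Y',a)
E
python3 - <<'E'
from h import *
from fk import *
L=[eval(l) for l in open('log.txt')]
for q,p,o in L[-2:]:
    for sg in (1,-1):
      for s5 in (1,-1):
       for s6 in (1,-1):
        B=Z(q[0])*Y(q[1]+q[2])*Z(sg*q[3])*Y(s5*q[4])
        X=(B.inv()*R.from_rotvec(o)).as_matrix()
        ang=np.degrees(np.arctan2(X[1,0],X[0,0]))-s6*np.degrees(q[5])
        if X[2,2]>.9: print(sg,s5,s6,np.round(X[2,2],4),np.round(ang%360,2))
E
```

```text
1 1 1 1.0 90.0
1 1 -1 1.0 218.18
-1 1 1 1.0 90.0
-1 1 -1 1.0 218.19
1 1 1 1.0 90.0
1 1 -1 1.0 222.05
```

```bash
cat >> fk.py <<'E'
def fk(q,x):
    r0,L1,L2,e,h,d,Lt=x
    W=Z(q[0])*Y(q[1]+q[2])*Z(q[3])*Y(q[4])*Z(q[5]+np.pi/2)
    p=Z(q[0]).apply([r0,d,h])+(Z(q[0])*Y(q[1])).apply([0,0,L1])+(Z(q[0])*Y(q[1]+q[2])).apply([e,0,L2])+W.apply([0,0,Lt])
    return p,W
def fit():
    L=[eval(l) for l in open('log.txt')]
    L.append(([-1.324,.0875,1.3715,0,1.684,-.103],[188.361,-516.16,204.321],None))
    f=lambda x:np.r_[np.concatenate([fk(q,x)[0]-p for q,p,o in L]),.02*x[0],.02*x[3]]
    r=least_squares(f,[0,450,450,0,150,56,300]);return r.x,r.fun
def ik(p,Rt,q0,x):
    def f(q):
        pp,W=fk(q,x);return np.r_[(pp-p)/100,(W.inv()*Rt).as_rotvec()]
    r=least_squares(f,np.clip(q0,LO+1e-3,HI-1e-3),bounds=(LO,HI));return r.x,np.abs(r.fun).max()
E
python3 - <<'E'
from h import *
from fk import *
x,res=fit();print(np.round(x,1),np.round(res,1))
L=[eval(l) for l in open('log.txt')];q=np.array(L[-1][0])
yaw=np.radians(166.0);hinge=np.array([638.5,-177,78]);fw=np.array([np.cos(-.244),np.sin(-.244),0])
for t0,t1 in [(45,0),(40,0),(50,0),(40,-10),(30,0)]:
  q=np.array(L[-1][0]);out=[]
  for a in np.linspace(.4,1.75,10):
    k=(a-.4)/1.35;tau=np.radians(t0+(t1-t0)*k)
    ph=a+.0376
    tab=hinge-fw*186*np.cos(ph)+np.array([0,0,186*np.sin(ph)])
    Rt=Z(yaw)*R.from_euler('X',np.pi)  # placeholder
    xt=np.array([np.cos(yaw),np.sin(yaw),0]);zt=np.array([0,0,-1]);yt=np.cross(zt,xt)
    Rt=R.from_matrix(np.c_[xt,yt,zt])*R.from_euler('Y',-tau)
    q,err=ik(tab+19*Rt.as_matrix()[:,2],Rt,q,x)
    out.append((round(a,2),np.round(q,2).tolist(),round(err,3)))
  print(t0,t1);[print(o) for o in out]
E
```

```text
[1.000e-01 4.485e+02 4.998e+02 1.000e+02 1.520e+02 5.660e+01 3.503e+02] [-0.1  0.1 -0.1 -0.1  0.1 -0.1  0.  -0.  -0.1  0.1 -0.  -0.1 -0.   0.
 -0.1 -0.   0.  -0.1 -0.  -0.1 -0.   0.1 -0.1  0.5  0.   2. ]
45 0
(np.float64(0.4), [-0.53, -0.55, 2.21, 0.3, 0.74, -2.0], np.float64(0.0))
(np.float64(0.55), [-0.5, -0.48, 2.08, 0.21, 0.87, -1.9], np.float64(0.0))
(np.float64(0.7), [-0.47, -0.39, 1.95, 0.15, 0.99, -1.84], np.float64(0.0))
(np.float64(0.85), [-0.44, -0.29, 1.81, 0.11, 1.11, -1.79], np.float64(0.0))
(np.float64(1.0), [-0.42, -0.18, 1.67, 0.08, 1.23, -1.75], np.float64(0.0))
(np.float64(1.15), [-0.4, -0.07, 1.52, 0.05, 1.35, -1.73], np.float64(0.0))
(np.float64(1.3), [-0.38, 0.05, 1.37, 0.04, 1.47, -1.71], np.float64(0.0))
(np.float64(1.45), [-0.37, 0.17, 1.21, 0.02, 1.59, -1.69], np.float64(0.0))
(np.float64(1.6), [-0.36, 0.3, 1.04, 0.01, 1.71, -1.68], np.float64(0.0))
(np.float64(1.75), [-0.35, 0.44, 0.87, 0.0, 1.83, -1.68], np.float64(0.0))
40 0
(np.float64(0.4), [-0.51, -0.5, 2.14, 0.23, 0.83, -1.93], np.float64(0.0))
(np.float64(0.55), [-0.48, -0.43, 2.02, 0.17, 0.95, -1.86
[... 2201 characters left out ...]
1.84], np.float64(0.0))
(np.float64(0.55), [-0.45, -0.33, 1.9, 0.1, 1.12, -1.8], np.float64(0.0))
(np.float64(0.7), [-0.43, -0.26, 1.78, 0.08, 1.21, -1.77], np.float64(0.0))
(np.float64(0.85), [-0.42, -0.17, 1.67, 0.06, 1.31, -1.75], np.float64(0.0))
(np.float64(1.0), [-0.4, -0.09, 1.54, 0.05, 1.4, -1.73], np.float64(0.0))
(np.float64(1.15), [-0.39, 0.01, 1.42, 0.03, 1.48, -1.71], np.float64(0.0))
(np.float64(1.3), [-0.38, 0.11, 1.29, 0.02, 1.57, -1.7], np.float64(0.0))
(np.float64(1.45), [-0.37, 0.22, 1.15, 0.01, 1.66, -1.69], np.float64(0.0))
(np.float64(1.6), [-0.36, 0.33, 1.01, 0.01, 1.74, -1.68], np.float64(0.0))
(np.float64(1.75), [-0.35, 0.44, 0.87, 0.0, 1.83, -1.68], np.float64(0.0))
```

Request:
play_rows(
  rot=[
    [0,0,0],
    [0,0,0],
    [0,0,0],
    [0,0,0],
    [0,0,0],
    [0,0,0],
  ],
  dp=[
    [7,1,10],
    [7,1,10],
    [7,1.5,15],
    [0,0,15],
    [0,0,10],
    [0,0,0],
  ],
  jaw=[0.6,0.6,0.6,0.6,0.6,0.6],
)

```text
time_s: 9.3
tool_pos: [458.4, -130.5, 179.9]
orientation: [0.287, 2.368, -0.11]
wrist_force: [-0.4, 0.9, -0.1]
finger_gap: 37.8
```

```bash
python3 - <<'E'
from h import *
s,M=st(); 
g=snap('wrist','w6.png');T=campose('wrist',g,s)
print(np.round(proj(g,T,s['tool_pos']),0))
for d in robot.pinpoint('cover_tab','wrist'): print(d, 'tool frame rel hold', M.T@(np.array(d['xyz'])-s['tool_pos'])+[0,0,19])
E
```

```text
t 9.3 p [ 458.4 -130.5  179.9] yawx 166.07 z [ 0.669 -0.161 -0.726] q [-0.561 -0.661  2.176  0.281  0.914 -1.98 ] F [-0.41  0.86 -0.13] gap 37.8
[322. 297.]
{'xyz': [471.6, -132.9, 158.0], 'confidence': 0.98} tool frame rel hold [ 5.3517772   0.69031202 44.10397056]
```

View pics/w6.png

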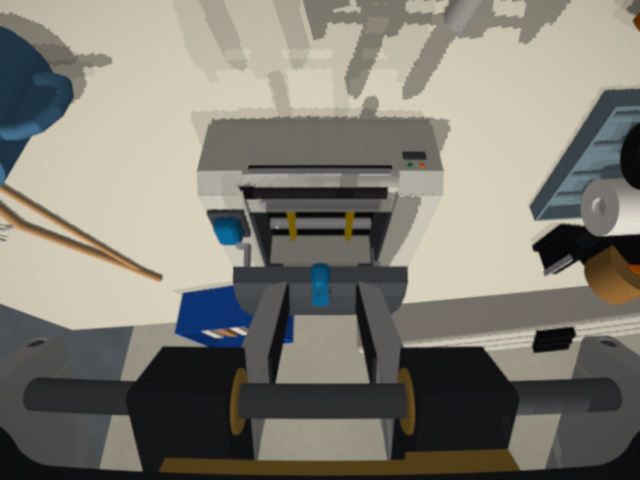

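Request:
play_rows(
  rot=[
    [0,0,0],
    [0,0,0],
    [0,0,0],
    [0,0,0],
  ],
  dp=[
    [2,0,12],
    [2,0.5,18],
    [0,0,14],
    [0,0,0],
  ],
  jaw=[0.6,0.6,0.6,0.6],
)

```text
time_s: 9.8
tool_pos: [485.3, -137.1, 146.7]
orientation: [0.288, 2.367, -0.111]
wrist_force: [0.2, 0.0, 0.1]
finger_gap: 37.3
```

```bash
python3 - <<'E'
from h import *
s,M=st(); 
g=snap('wrist','w7.png')
for c in ['wrist','side']:
    if c=='side': snap('side','s7.png')
    for d in robot.pinpoint('cover_tab',c): print(d, 'tool frame rel hold', M.T@(np.array(d['xyz'])-s['tool_pos'])+[0,0,19])
E
```

```text
t 9.8 p [ 485.3 -137.1  146.7] yawx 166.04 z [ 0.67  -0.162 -0.724] q [-0.526 -0.551  2.19   0.282  0.783 -1.981] F [0.23 0.01 0.1 ] gap 37.3
{'xyz': [474.8, -134.5, 157.4], 'confidence': 0.76} tool frame rel hold [ 0.4847226  -0.00407228  3.76188656]
{'xyz': [474.0, -135.2, 159.5], 'confidence': 0.66} tool frame rel hold [-0.52258867 -0.86864984  1.81822259]
```

View pics/w7.png

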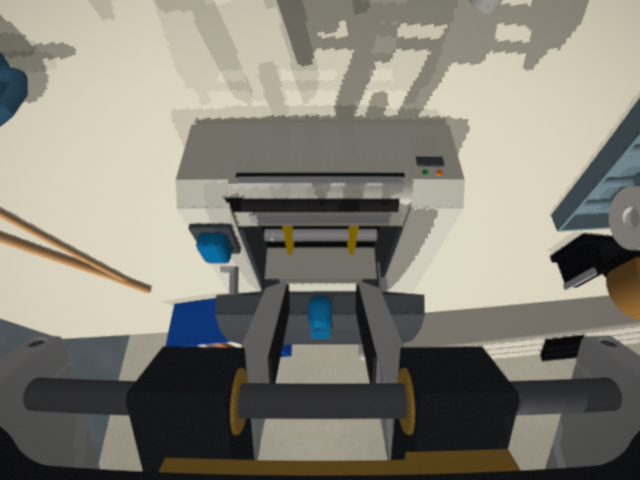

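The tab at (320,318) sits centred between the fingers. I close on it.

Request:
play_rows(
  rot=[
    [0,0,0],
    [0,0,0],
    [0,0,0],
    [0,0,0],
    [0,0,0],
  ],
  dp=[
    [0,0,0],
    [0,0,0],
    [0,0,0],
    [0,0,0],
    [0,0,0],
  ],
  jaw=[1,1,1,1,1],
  newtons=12,
)

```text
time_s: 10.5
tool_pos: [485.5, -138.4, 148.6]
orientation: [0.288, 2.363, -0.115]
wrist_force: [-4.9, -2.8, 1.5]
finger_gap: 11.8
```

```bash
cat > plan.py <<'E'
from h import *
from fk import *
# plan arc rows from the current pose. args: end angle, dtau total, rows
import sys
a1=float(sys.argv[1]);dt=float(sys.argv[2]);n=int(sys.argv[3])
s,M=st()
yaw=np.radians(-13.9);fw=np.array([np.cos(yaw),np.sin(yaw),0]);up=np.array([0,0,1.]);y=np.cross(up,fw)
hinge=np.array([638.5,-177,78.])
hp=s['tool_pos']-19*M[:,2]
v=hp-hinge;vx,vy,vz=v@fw,v@y,v[2]
r=np.hypot(vx,vz);ph0=np.arctan2(vz,-vx);print('r',r,'lat',vy,'cover ang',ph0-.0376,'tau',np.degrees(np.arctan2(M[:,2]@fw,-M[2,2])))
P=s['tool_pos'].copy() if hasattr(s['tool_pos'],'copy') else np.array(s['tool_pos'])
Rc=R.from_matrix(M);da=(a1-(ph0-.0376))
for i in range(1,n+1):
    k=.5-.5*np.cos(np.pi*i/n);k0=.5-.5*np.cos(np.pi*(i-1)/n)
    ph=ph0+da*k
    R1=R.from_matrix(M)*R.from_euler('Y',-np.radians(dt)*-k*-1) if False else R.from_matrix(M)*R.from_euler('Y',np.radians(dt)*k)
    h1=hinge+fw*(-r*np.cos(ph))+y*vy+up*r*np.sin(ph)
    P1=h1+19*R1.as_matrix()[:,2]
    print(i,'rot y',round(dt*(k-k0),2),'dp',np.round(Rc.inv().apply(P1-P),1).tolist())
    P=P1;Rc=R1
E
python3 plan.py 1.0 16 12
```

```text
t 10.5 p [ 485.5 -138.4  148.6] yawx 166.11 z [ 0.672 -0.166 -0.722] q [-0.528 -0.553  2.189  0.28   0.783 -1.981] F [-4.94 -2.82  1.45] gap 11.8
r 190.5589106612272 lat 0.7528581146860422 cover ang 0.420562313990376 tau 43.76240881279778
1 rot y 0.27 dp [-1.7, -0.0, -0.6]
2 rot y 0.8 dp [-5.0, -0.0, -1.8]
3 rot y 1.27 dp [-7.9, -0.0, -2.6]
4 rot y 1.66 dp [-10.5, -0.0, -3.1]
5 rot y 1.93 dp [-12.3, -0.0, -3.2]
6 rot y 2.07 dp [-13.3, -0.0, -2.9]
7 rot y 2.07 dp [-13.4, -0.0, -2.3]
8 rot y 1.93 dp [-12.6, -0.0, -1.7]
9 rot y 1.66 dp [-10.8, -0.0, -1.1]
10 rot y 1.27 dp [-8.3, -0.0, -0.6]
11 rot y 0.8 dp [-5.2, -0.0, -0.3]
12 rot y 0.27 dp [-1.8, -0.0, -0.1]
```

Request:
play_rows(
  rot=[
    [0,0.3,0],
    [0,0.8,0],
    [0,1.3,0],
    [0,1.7,0],
    [0,1.9,0],
    [0,2,0],
    [0,2,0],
    [0,1.9,0],
    [0,1.7,0],
    [0,1.3,0],
    [0,0.8,0],
    [0,0.3,0],
  ],
  dp=[
    [-1.7,0,-0.6],
    [-5,0,-1.8],
    [-7.9,0,-2.6],
    [-10.5,0,-3.1],
    [-12.3,0,-3.2],
    [-13.3,0,-2.9],
    [-13.4,0,-2.3],
    [-12.6,0,-1.7],
    [-10.8,0,-1.1],
    [-8.3,0,-0.6],
    [-5.2,0,-0.3],
    [-1.8,0,-0.1],
  ],
  jaw=[1,1,1,1,1,1,1,1,1,1,1,1],
)

```text
time_s: 11.7
tool_pos: [553.5, -155.2, 224.8]
orientation: [0.321, 2.642, -0.078]
wrist_force: [-2.2, -4.3, 1.1]
finger_gap: 11.4
```

```bash
python3 plan.py 1.4 14 12; python3 - <<'E'
from h import *
g=snap('wrist','w8.png'); g=snap('side','s8.png');pp('side',['cover_tab'])
E
```

```text
t 11.7 p [ 553.5 -155.2  224.8] yawx 166.12 z [ 0.451 -0.111 -0.886] q [-0.424 -0.221  1.702  0.091  1.186 -1.767] F [-2.17 -4.34  1.09] gap 11.4
r 190.0099821174852 lat 0.7035531970204495 cover ang 1.000255611543455 tau 27.67086275334526
1 rot y 0.24 dp [-1.2, -0.0, -0.1]
2 rot y 0.7 dp [-3.6, -0.0, -0.1]
3 rot y 1.11 dp [-5.7, -0.0, -0.1]
4 rot y 1.45 dp [-7.4, -0.0, -0.1]
5 rot y 1.69 dp [-8.6, -0.0, 0.1]
6 rot y 1.81 dp [-9.2, -0.0, 0.3]
7 rot y 1.81 dp [-9.2, -0.0, 0.5]
8 rot y 1.69 dp [-8.6, -0.0, 0.6]
9 rot y 1.45 dp [-7.4, -0.0, 0.7]
10 rot y 1.11 dp [-5.6, -0.0, 0.6]
11 rot y 0.7 dp [-3.5, -0.0, 0.4]
12 rot y 0.24 dp [-1.2, -0.0, 0.1]
cover_tab []
```

View pics/w8.png

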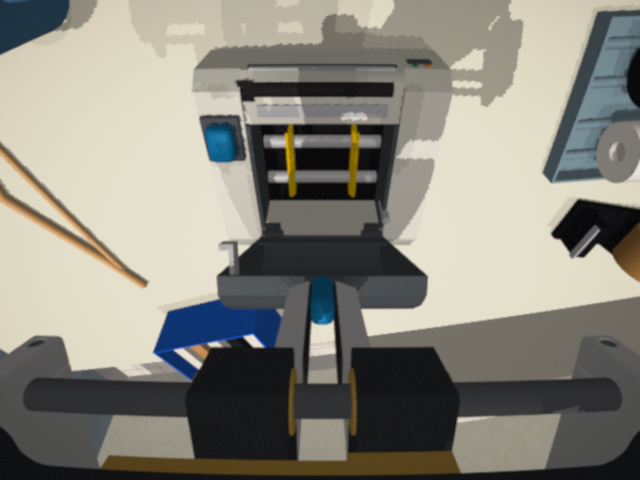

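View pics/s8.png

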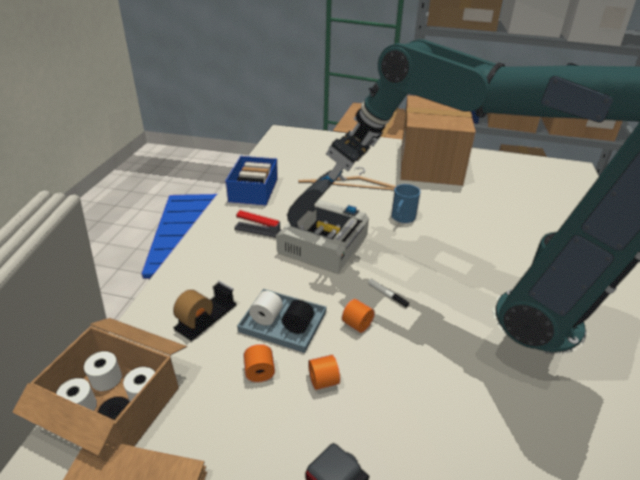

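The cover follows the fingers cleanly (tab still gripped at (321,300)). Next stage, to 1.4 rad.

Request:
play_rows(
  rot=[
    [0,0.2,0],
    [0,0.7,0],
    [0,1.1,0],
    [0,1.5,0],
    [0,1.7,0],
    [0,1.8,0],
    [0,1.8,0],
    [0,1.7,0],
    [0,1.5,0],
    [0,1.1,0],
    [0,0.7,0],
    [0,0.2,0],
  ],
  dp=[
    [-1.2,0,-0.1],
    [-3.6,0,-0.1],
    [-5.7,-0.1,-0.1],
    [-7.4,-0.1,0],
    [-8.6,-0.1,0.1],
    [-9.2,-0.1,0.3],
    [-9.2,-0.1,0.5],
    [-8.6,-0.1,0.6],
    [-7.4,-0.1,0.7],
    [-5.6,0,0.6],
    [-3.5,0,0.4],
    [-1.2,0,0.1],
  ],
  jaw=[1,1,1,1,1,1,1,1,1,1,1,1],
)

```text
time_s: 13.05
tool_pos: [618.2, -171.2, 247.7]
orientation: [0.35, 2.883, -0.039]
wrist_force: [-1.3, -2.1, -1.3]
finger_gap: 11.5
```

```bash
python3 plan.py 1.74 14 12
```

```text
t 13.05 p [ 618.2 -171.2  247.7] yawx 166.13 z [ 0.23  -0.055 -0.972] q [-0.377  0.103  1.291  0.034  1.512 -1.704] F [-1.28 -2.15 -1.31] gap 11.5
r 189.84979181262474 lat 0.6708355427815609 cover ang 1.3978314330605714 tau 13.683724225298116
1 rot y 0.24 dp [-1.0, -0.0, 0.1]
2 rot y 0.7 dp [-3.0, -0.0, 0.4]
3 rot y 1.11 dp [-4.8, -0.0, 0.6]
4 rot y 1.45 dp [-6.2, -0.0, 0.9]
5 rot y 1.69 dp [-7.2, -0.0, 1.2]
6 rot y 1.81 dp [-7.7, -0.0, 1.3]
7 rot y 1.81 dp [-7.7, -0.0, 1.4]
8 rot y 1.69 dp [-7.1, -0.0, 1.4]
9 rot y 1.45 dp [-6.1, -0.0, 1.3]
10 rot y 1.11 dp [-4.7, -0.0, 1.0]
11 rot y 0.7 dp [-2.9, -0.0, 0.7]
12 rot y 0.24 dp [-1.0, -0.0, 0.2]
```

Request:
play_rows(
  rot=[
    [0,0.2,0],
    [0,0.7,0],
    [0,1.1,0],
    [0,1.5,0],
    [0,1.7,0],
    [0,1.8,0],
    [0,1.8,0],
    [0,1.7,0],
    [0,1.5,0],
    [0,1.1,0],
    [0,0.7,0],
    [0,0.2,0],
  ],
  dp=[
    [-1,0,0.1],
    [-3,0,0.4],
    [-4.8,0,0.6],
    [-6.2,0,0.9],
    [-7.2,0,1.2],
    [-7.7,0,1.3],
    [-7.7,0,1.4],
    [-7.1,0,1.4],
    [-6.1,0,1.3],
    [-4.7,0,1],
    [-2.9,0,0.7],
    [-1,0,0.2],
  ],
  jaw=[1,1,1,1,1,1,1,1,1,1,1,1],
)

```text
time_s: 14.25
tool_pos: [676.7, -185.7, 244.7]
orientation: [-0.378, -3.113, -0.004]
wrist_force: [-0.7, -3.6, -1.7]
finger_gap: 12.1
```

```bash
python3 plan.py 1.77 0 4; python3 - <<'E'
from h import *
snap('side','s9.png');pp('side',['cover_tab']);snap('top','t9.png');pp('top',['cover_tab']);snap('wrist','w9.png')
E
```

```text
t 14.25 p [ 676.7 -185.7  244.7] yawx 166.15 z [-0.005  0.003 -1.   ] q [-3.490e-01  4.440e-01  8.540e-01  1.000e-03  1.849e+00 -1.678e+00] F [-0.69 -3.58 -1.7 ] gap 12.1
r 189.8514157951813 lat 0.6684298452220622 cover ang 1.7417016260849119 tau -0.329079741601019
1 rot y 0.0 dp [-0.8, -0.0, 0.2]
2 rot y 0.0 dp [-1.9, -0.0, 0.4]
3 rot y 0.0 dp [-1.9, -0.0, 0.4]
4 rot y 0.0 dp [-0.8, -0.0, 0.2]
cover_tab [(array([ 673.7, -186.6,  261.5]), 0.82)]
cover_tab [(array([ 675.5, -184.1,  261.3]), 0.68)]
```

View pics/w9.png

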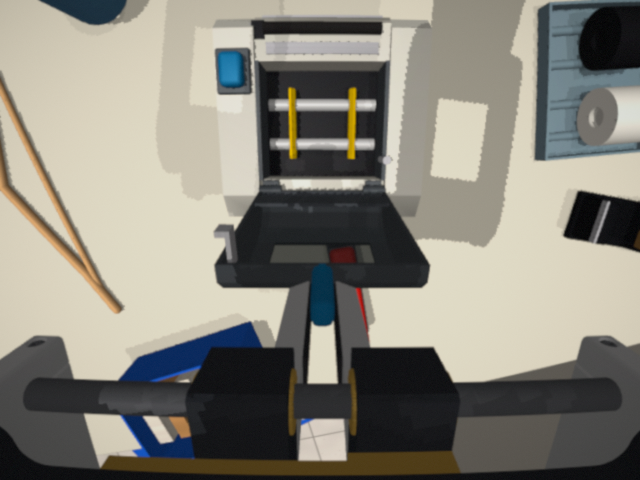

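View pics/s9.png

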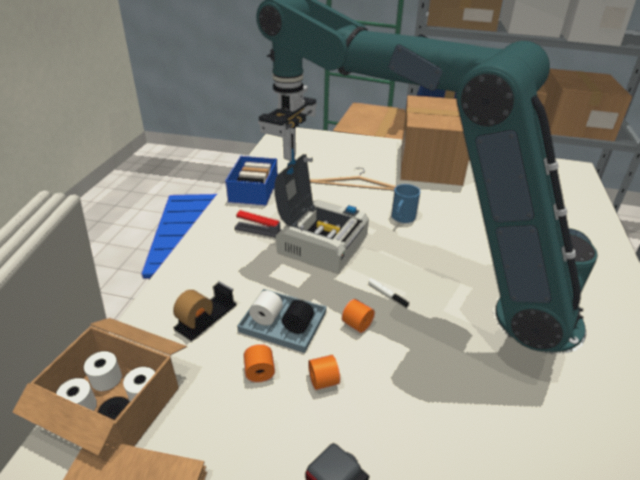

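Request:
play_rows(
  rot=[
    [0,0,0],
    [0,0,0],
    [0,0,0],
    [0,0,0],
    [0,0,0],
  ],
  dp=[
    [-1.5,0,0.3],
    [-1.5,0,0.3],
    [-1.5,0,0.3],
    [-1,0,0.2],
    [0,0,0],
  ],
  jaw=[1,1,1,1,1],
)

```text
time_s: 15.0
tool_pos: [681.1, -186.8, 243.9]
orientation: [-0.378, -3.113, -0.004]
wrist_force: [-3.0, -5.4, -3.3]
finger_gap: 12.3
```

```bash
python3 plan.py 1.77 0 1
```

```text
t 15.0 p [ 681.1 -186.8  243.9] yawx 166.15 z [-0.005  0.003 -1.   ] q [-3.490e-01  4.560e-01  8.400e-01  1.000e-03  1.852e+00 -1.677e+00] F [-2.99 -5.38 -3.35] gap 12.3
r 190.00724439875103 lat 0.6873755097329316 cover ang 1.76588385271027 tau -0.34966067208036106
1 rot y 0.0 dp [-0.8, -0.0, 0.2]
```

Request:
play_rows(
  rot=[
    [0,0,0],
    [0,0,0],
    [0,0,0],
    [0,0,0],
    [0,0,0],
    [0,0,0],
  ],
  dp=[
    [0,0,0],
    [0,0,0],
    [0,0,0],
    [0,0,0],
    [0,0,0],
    [0,0,0],
  ],
  jaw=[0.7,0.6,0.6,0.6,0.6,0.6],
)

```text
time_s: 15.6
tool_pos: [682.0, -186.4, 244.4]
orientation: [-0.377, -3.115, -0.005]
wrist_force: [0.4, 0.2, -0.3]
finger_gap: 37.3
```

```bash
python3 - <<'E'
from h import *
s,M=st();snap('wrist','w10.png')
snap('side','s10.png');pp('side',['cover_tab'])
E
```

```text
t 15.6 p [ 682.  -186.4  244.4] yawx 166.19 z [-0.004  0.003 -1.   ] q [-0.348  0.457  0.838  0.002  1.852 -1.677] F [ 0.4   0.24 -0.28] gap 37.3
cover_tab [(array([ 676.6, -186.3,  257.4]), 0.96), (array([ 640. , -174.6,   79. ]), 0.23)]
```

View pics/w10.png

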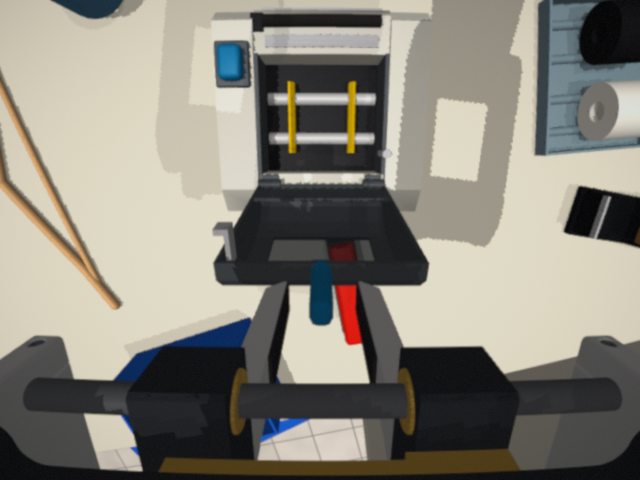

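The tab shows free at (321,295) between the open fingers, and the cover stands on its stop. I move straight up, measuring the bin from this picture.

Request:
play_rows(
  rot=[
    [0,0,0],
    [0,0,0],
    [0,0,0],
    [0,0,0],
    [0,0,0],
    [0,0,0],
    [0,0,0],
    [0,0,0],
    [0,0,0],
    [0,0,0],
    [0,0,0],
  ],
  dp=[
    [0,0,-6],
    [0,0,-14],
    [0,0,-20],
    [0,0,-20],
    [0,20,-5],
    [0,35,0],
    [0,35,0],
    [0,35,0],
    [0,35,0],
    [0,30,0],
    [0,20,0],
  ],
  jaw=[0.6,0.6,0.6,0.6,0.3,0.2,0.2,0.2,0.2,0.2,0.2],
)

```text
time_s: 16.85
tool_pos: [732.4, 21.0, 308.9]
orientation: [-0.372, -3.114, -0.006]
wrist_force: [0.7, -0.7, 0.1]
finger_gap: 75.0
```

```bash
python3 - <<'E'
from h import *
s,M=st();g=snap('wrist','w11.png')
pp('wrist',['label_roll','ribbon_roll','roll_tray','printer','cradle'])
T=campose('wrist',g,s)
print(proj(g,T,[639.6,163,37]))
# bin from w10
S={'orientation':R.from_matrix(M).as_rotvec(),'tool_pos':np.array([682.,-186.4,244.4])}
T0=campose('wrist',g,S)
for uv in [(292,82),(292,152),(351,81),(351,152)]: print(atz(g,T0,*uv,51))
E
```

```text
t 16.85 p [732.4  21.  308.9] yawx 166.36 z [-0.005  0.004 -1.   ] q [-0.05   0.56   0.562  0.004  2.025 -1.381] F [ 0.67 -0.68  0.13] gap 75.0
label_roll [(array([602.7, 311.7,  31.3]), 0.65), (array([634.9, 162.1,  38.8]), 0.63)]
ribbon_roll [(array([554.9, 170.5,  35. ]), 0.76), (array([ 675.7, -187. ,  257.8]), 0.5)]
roll_tray [(array([598.2, 161.7,  -1.4]), 0.98)]
printer [(array([ 571.9, -161.8,   -3.9]), 0.9), (array([ 674.9, -184.6,  259.6]), 0.32)]
cradle [(array([ 578. , -166. ,   67.9]), 0.84)]
(np.float64(414.96986494924647), np.float64(111.72122922294957))
[ 534.90381686 -181.19492704   51.        ]
[ 601.14445006 -198.69232632   51.        ]
[ 547.88940415 -123.50785462   51.        ]
[ 615.72683633 -138.53859334   51.        ]
```

View pics/w11.png

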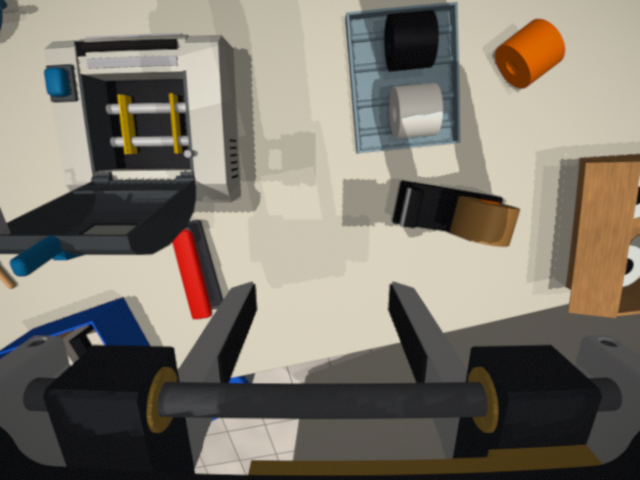

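Request:
play_rows(
  rot=[
    [0,0,-1],
    [0,0,-2],
    [0,0,-2],
    [0,0,-2],
    [0,0,-0.6],
    [0,0,0],
    [0,0,0],
    [0,0,0],
    [0,0,0],
  ],
  dp=[
    [13,12,10],
    [25,22,20],
    [25,22,25],
    [25,22,25],
    [20,20,25],
    [17,18,25],
    [0,0,20],
    [0,0,9],
    [0,0,0],
  ],
  jaw=[0.1,0.1,0.1,0.1,0.1,0.1,0.1,0.1,0.1],
)

```text
time_s: 18.05
tool_pos: [627.7, 151.5, 150.0]
orientation: [-0.173, -3.13, -0.003]
wrist_force: [-0.4, -0.5, 0.1]
finger_gap: 84.3
```

```bash
python3 - <<'E'
from h import *
s,M=st();g=snap('wrist','w12.png')
for t in ['label_roll','ribbon_roll','roll_tray']:
    for d in robot.pinpoint(t,'wrist'): print(t,np.round(d['xyz'],1),round(d['confidence'],2),np.round(M.T@(np.array(d['xyz'])-s['tool_pos']),1))
T=campose('wrist',g,s)
print(proj(g,T,[639,163,37]))
E
```

```text
t 18.05 p [627.7 151.5 150. ] yawx 173.66 z [-0.007  0.002 -1.   ] q [ 0.147  0.321  1.205  0.003  1.622 -1.313] F [-0.4  -0.51  0.11] gap 84.3
label_roll [604.3 315.   31.6] 0.67 [ 40.4 159.7 119. ]
label_roll [633.1 164.6  39.6] 0.65 [ -4.7  13.4 110.4]
label_roll [466.5 306.   33.9] 0.56 [176.4 135.5 117.6]
ribbon_roll [559.7 171.1  33.7] 0.91 [ 68.9  11.7 116.8]
roll_tray [596.6 162.9  -1.4] 0.76 [ 31.1   7.6 151.7]
(np.float64(336.180085443497), np.float64(253.04680013673794))
```

View pics/w12.png

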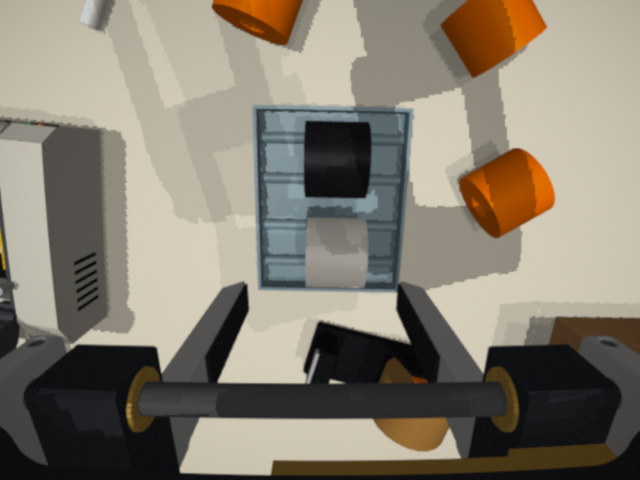

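```bash
python3 - <<'E'
from h import *
s,M=st()
a=cv2.imread('pics/w12.png')
cv2.imwrite('pics/c12.png',cv2.resize(a[100:310,240:430],None,fx=4,fy=4,interpolation=cv2.INTER_CUBIC)[-590:,:])
g=robot.grab_frame('wrist')
T=campose('wrist',g,s)
for m in robot.silhouettes('label_roll','wrist')+robot.silhouettes('ribbon_roll','wrist'):
    v,u=np.nonzero(m['pixels']);c=[]
    for uu in range(int(np.median(u))-15,int(np.median(u))+16,5):
        vv=v[u==uu]; 
        if len(vv): c.append((uu,vv.min(),vv.max()))
    c=np.array(c).mean(0)
    d1=ray(g,T,c[0],c[1]-.5);d2=ray(g,T,c[0],c[2]+.5);d=d1/np.linalg.norm(d1)+d2/np.linalg.norm(d2)
    o=T[:3,3];P=o+d*(37-o[2])/d[2]
    print(m['confidence'],u.min(),u.max(),c,P,np.round(M.T@(P-s['tool_pos']),1))
E
```

```text
t 18.25 p [629.5 152.4 153.3] yawx 173.69 z [-0.001  0.004 -1.   ] q [ 0.148  0.319  1.2    0.004  1.623 -1.313] F [-0.25 -0.38  0.69] gap 84.9
0.77 439 542 [487.           0.          65.28571429] [476.53969273 299.47570329  37.        ] [168. 129. 117.]
0.75 457 551 [505.         149.14285714 227.71428571] [600.73078455 315.99870962  37.        ] [ 46.4 159.1 116.9]
0.68 211 299 [262.           0.          36.71428571] [449.01397617 126.24135739  37.        ] [176.4 -46.2 116.4]
0.67 0 106 [ 49.         121.14285714 334.85714286] [590.47506372 -96.10456516  37.        ] [  11.3 -251.6  115.5]
0.66 304 366 [335. 215. 283.] [638.64770183 163.3136734   37.        ] [ -8.   11.5 116.4]
0.46 302 369 [335.         118.85714286 194.14285714] [559.11605642 171.26767548  37.        ] [ 71.9  10.7 116.5]
0.94 302 368 [334.         119.         194.42857143] [559.20025584 170.4198963   37.        ] [ 71.7   9.8 116.5]
0.7 302 446 [370.         330.71428571 400.57142857] [763.76642759 186.38498024  37.        ] [-129.9   48.2  116.3]
```

View pics/c12.png

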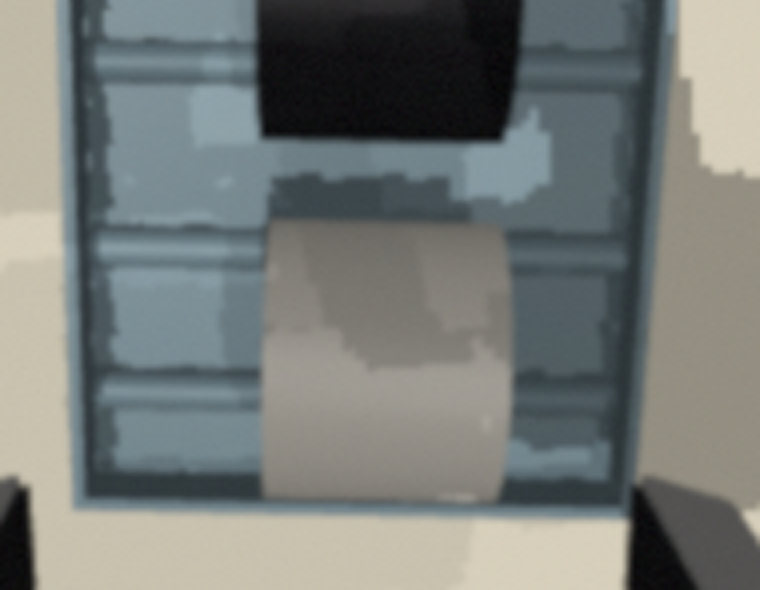

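Request:
play_rows(
  rot=[
    [0,0,0],
    [0,0,0],
    [0,0,0],
    [0,0,0],
    [0,0,0],
  ],
  dp=[
    [-4,6,10],
    [-4.5,6,20],
    [0,0,20],
    [0,0,12],
    [0,0,0],
  ],
  jaw=[0,0,0,0,0],
)

```text
time_s: 18.9
tool_pos: [636.2, 164.3, 86.2]
orientation: [-0.17, -3.127, -0.003]
wrist_force: [-0.7, -0.1, 0.6]
finger_gap: 94.0
```

```bash
python3 - <<'E'
from h import *
s,M=st();g=snap('wrist','w13.png');T=campose('wrist',g,s)
for t in ['label_roll']:
    for d in robot.pinpoint(t,'wrist'): print(t,np.round(d['xyz'],1),round(d['confidence'],2),np.round(M.T@(np.array(d['xyz'])-s['tool_pos']),1))
for m in robot.silhouettes('label_roll','wrist'):
    v,u=np.nonzero(m['pixels'])
    if not(250<np.median(u)<390): continue
    c=[]
    for uu in range(int(np.median(u))-15,int(np.median(u))+16,5):
        vv=v[u==uu]; c.append((uu,vv.min(),vv.max()))
    c=np.array(c).mean(0)
    d1=ray(g,T,c[0],c[1]-.5);d2=ray(g,T,c[0],c[2]+.5);d=d1/np.linalg.norm(d1)+d2/np.linalg.norm(d2)
    o=T[:3,3];P=o+d*(37-o[2])/d[2]
    print(m['confidence'],u.min(),u.max(),c,P,np.round(M.T@(P-s['tool_pos']),1))
E
```

```text
t 18.9 p [636.2 164.3  86.2] yawx 173.78 z [-0.01   0.002 -1.   ] q [ 0.164  0.377  1.259  0.004  1.514 -1.298] F [-0.7  -0.13  0.58] gap 94.0
label_roll [601.4 315.   33.2] 0.94 [ 50.3 146.   53.7]
label_roll [636.5 160.4  38.5] 0.62 [-1.2 -3.9 47.7]
0.65 279 360 [319.         227.28571429 313.42857143] [638.37837648 161.84861368  37.        ] [-3.  -2.3 49.2]
```

View pics/w13.png

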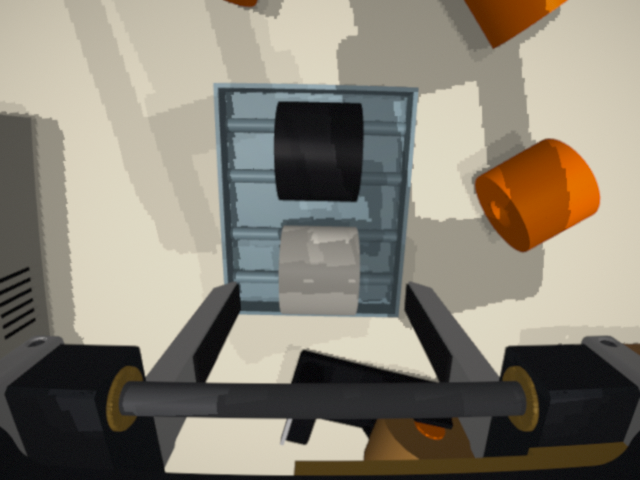

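Request:
play_rows(
  rot=[
    [0,-0.3,0],
    [0,0,0],
    [0,0,0],
    [0,0,0],
    [0,0,0],
  ],
  dp=[
    [-1.5,-2,10],
    [0,0,20],
    [0,0,18],
    [0,0,9],
    [0,0,0],
  ],
  jaw=[0,0,0,0,0],
)

```text
time_s: 19.55
tool_pos: [638.0, 162.0, 30.8]
orientation: [-0.171, -3.135, -0.003]
wrist_force: [0.7, -0.3, -0.7]
finger_gap: 94.1
```

```bash
python3 - <<'E'
from h import *
s,M=st();g=snap('wrist','w14.png')
E
```

```text
t 19.55 p [638.  162.   30.8] yawx 173.76 z [-0.002  0.002 -1.   ] q [ 0.161  0.413  1.325  0.002  1.405 -1.301] F [ 0.66 -0.31 -0.68] gap 94.1
```

View pics/w14.png

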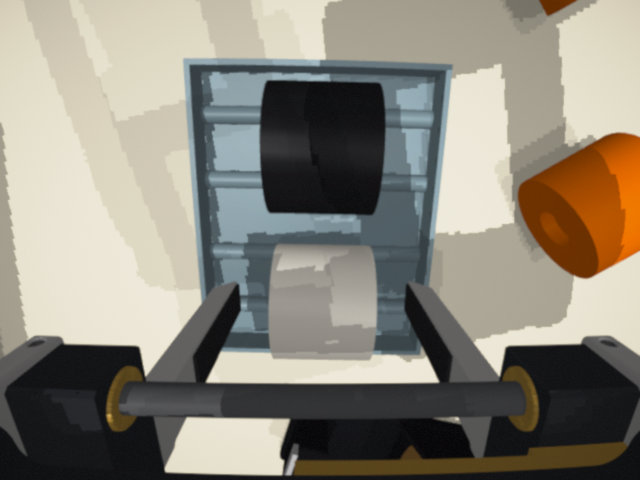

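The roll is centred between the fingers (269–378 between 240 and 406). I close on it.

Request:
play_rows(
  rot=[
    [0,0,0],
    [0,0,0],
    [0,0,0],
    [0,0,0],
    [0,0,0],
    [0,0,0],
    [0,0,0],
  ],
  dp=[
    [0,0,1.5],
    [0,0,0],
    [0,0,0],
    [0,0,0],
    [0,0,0],
    [0,0,0],
    [0,0,0],
  ],
  jaw=[0.4,0.6,0.8,1,1,1,1],
  newtons=15,
)

```text
time_s: 20.3
tool_pos: [639.1, 162.3, 31.2]
orientation: [0.171, 3.136, 0.004]
wrist_force: [-0.4, 0.0, 0.8]
finger_gap: 50.1
```

```bash
python3 - <<'E'
from h import *
s,M=st()
E
```

```text
t 20.3 p [639.1 162.3  31.2] yawx 173.77 z [ 0.001  0.003 -1.   ] q [ 0.161  0.413  1.325  0.002  1.403 -1.301] F [-0.43  0.03  0.78] gap 50.1
```

Gripped (opening 50.1 mm). I lift it out of the berth.

Request:
play_rows(
  rot=[
    [0,0,0],
    [0,0,0],
    [0,0,0],
    [0,0,0],
    [0,0,0],
    [0,0,0],
    [0,0,0],
    [0,0,0],
    [0,0,0],
  ],
  dp=[
    [0,0,-4],
    [0,0,-10],
    [0,0,-18],
    [0,0,-24],
    [0,0,-25],
    [0,0,-25],
    [0,0,-20],
    [0,0,-14],
    [0,0,0],
  ],
  jaw=[1,1,1,1,1,1,1,1,1],
)

```text
time_s: 21.2
tool_pos: [640.2, 162.2, 174.5]
orientation: [0.17, 3.13, 0.006]
wrist_force: [-0.4, 0.9, -1.8]
finger_gap: 49.9
```

```bash
python3 - <<'E'
from h import *
s,M=st();g=snap('wrist','w15.png')
pp('wrist',['ribbon_roll'])
for P in ([560,60,172],[560,-80,172],[575.5,-161,172]): print(M.T@(np.array(P)-s['tool_pos']))
E
```

```text
t 21.2 p [640.2 162.2 174.5] yawx 173.77 z [ 0.007  0.004 -1.   ] q [ 0.161  0.336  1.137  0.002  1.661 -1.301] F [-0.38  0.86 -1.83] gap 49.9
ribbon_roll []
[  68.64528004 -110.33307919    1.57486886]
[  53.46221742 -249.50641746    1.06838584]
[  29.26946464 -328.34755694    0.88013672]
```

View pics/w15.png

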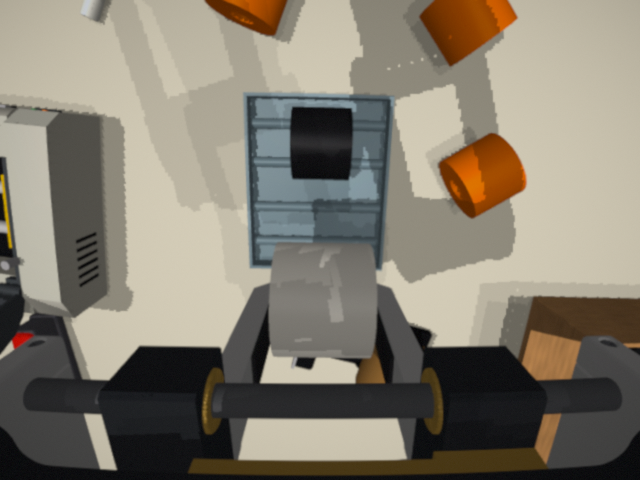

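The roll hangs straight in the fingers (270–377) and the ribbon roll has not moved. Now I carry it to the printer.

Request:
play_rows(
  rot=[
    [0,0,0],
    [0,0,0],
    [0,0,0],
    [0,0,0],
    [0,0,0],
    [0,0,0],
    [0,0,0],
    [0,0,0],
    [0,0,0],
    [0,0,0],
    [0,0,0],
    [0,0,0],
  ],
  dp=[
    [10,-14,0],
    [19,-26,0],
    [20,-30,0],
    [20,-30,0],
    [0,-32,0],
    [-6,-32,0],
    [-6,-32,0],
    [-6,-32,0],
    [-6,-32,0],
    [-4,-30,0],
    [-4,-20,0],
    [0,0,0],
  ],
  jaw=[1,1,1,1,1,1,1,1,1,1,1,1],
)

```text
time_s: 22.5
tool_pos: [567.4, -144.5, 167.7]
orientation: [-0.177, -3.134, -0.005]
wrist_force: [-0.7, -0.0, -1.5]
finger_gap: 49.6
```

Request:
play_rows(
  rot=[
    [0,0,2],
    [0,0,3],
    [0,0,2.5],
    [0,0,0],
  ],
  dp=[
    [0,0,0],
    [0,0,0],
    [0,0,0],
    [0,0,0],
  ],
  jaw=[1,1,1,1],
)

```text
time_s: 22.9
tool_pos: [567.9, -140.9, 168.8]
orientation: [-0.374, -3.118, -0.006]
wrist_force: [0.3, -0.1, -0.9]
finger_gap: 49.7
```

```bash
python3 - <<'E'
from h import *
s,M=st();g=snap('wrist','w16.png');T=campose('wrist',g,s)
print(proj(g,T,[575.5,-161,51]))
pp('wrist',['cradle','printer','cover_hinge','cover_tab','release_top','label_roll'])
E
```

```text
t 22.9 p [ 567.9 -140.9  168.8] yawx 166.33 z [-0.001  0.004 -1.   ] q [-0.342  0.176  1.344  0.003  1.624 -1.674] F [ 0.32 -0.07 -0.92] gap 49.7
(np.float64(301.9545399053966), np.float64(253.1728375194653))
cradle []
printer [(array([ 574.2, -157.7,   -0.7]), 0.66)]
cover_hinge []
cover_tab []
release_top [(array([ 513.4, -226.8,   97.5]), 0.68), (array([ 364.5, -369.8,   -1.6]), 0.53)]
label_roll [(array([ 565. , -139.3,  178.5]), 0.96), (array([425.4, 121.9,  32.4]), 0.86)]
```

View pics/w16.png

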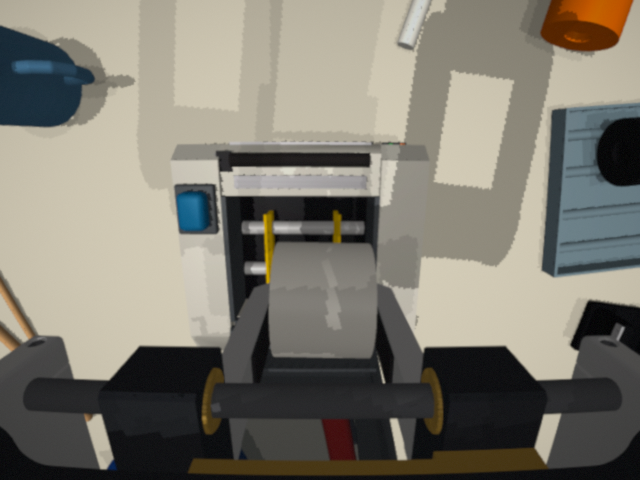

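```bash
python3 - <<'E'
from h import *
s,M=st()
a=cv2.imread('pics/w16.png')
cv2.imwrite('pics/c16.png',cv2.resize(a[130:300,165:435],None,fx=2.9,fy=2.9,interpolation=cv2.INTER_CUBIC))
g=robot.grab_frame('wrist');T=campose('wrist',g,s)
yaw=np.radians(-13.8);fw=np.array([np.cos(yaw),np.sin(yaw),0]);y=np.array([-fw[1],fw[0],0])
for uv,z,off in [((303,211),51,-35),((303,227.5),41,-20),((303,165),78,None)]:
    P=atz(g,T,*uv,z); print(P, (P-(off or 0)*fw), 'tool', M.T@(P-(off or 0)*fw-s['tool_pos']))
c=np.array([575.5,-161,0])
for p in [(-35,-35,51),(-35,35,51),(-35,-28,51),(-35,28,51),(35,-35,51),(-45,-82,96),(-20,-59,42),(-20,59,42)]:
    print(p,np.round(proj(g,T,c+fw*p[0]+y*p[1]+[0,0,p[2]]),1))
E
```

```text
t 23.25 p [ 568.4 -142.   170. ] yawx 166.29 z [ 0.001  0.003 -1.   ] q [-0.343  0.176  1.342  0.003  1.624 -1.675] F [ 0.47  0.26 -0.42] gap 50.1
[ 539.33530454 -151.73079569   51.        ] [ 573.32500434 -160.0794667    51.        ] tool [ -9.03906585 -16.78397036 118.97729643]
[ 555.93210429 -156.56248768   41.        ] [ 575.35478988 -161.33315684   41.        ] tool [-11.30499771 -17.5509467  128.97574973]
[ 499.90335665 -140.10483235   78.        ] [ 499.90335665 -140.10483235   78.        ] tool [ 67.01625498 -14.69316573  91.95987472]
(-35, -35, 51) [262.8 213.6]
(-35, 35, 51) [342.4 213.7]
(-35, -28, 51) [270.8 213.6]
(-35, 28, 51) [334.5 213.7]
(35, -35, 51) [266.4 287.2]
(-45, -82, 96) [190.2 212.4]
(-20, -59, 42) [239.1 227.8]
(-20, 59, 42) [367.7 227.9]
```

View pics/c16.png

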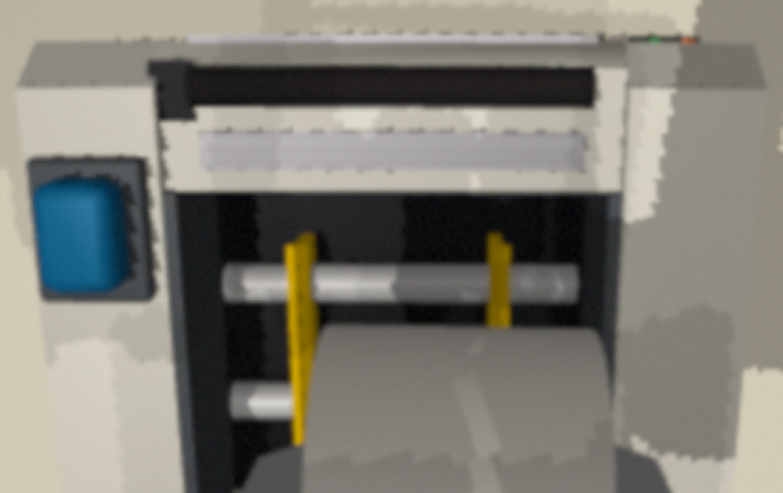

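The guide tops (263–341) and rollers (front one at row 228) agree within about 1 px with the cradle at (575.5, −161). I centre the roll over it and start down.

Request:
play_rows(
  rot=[
    [0,0,0],
    [0,0,0],
    [0,0,0],
    [0,0,0],
    [0,0,0],
    [0,0,0],
    [0,0,0],
  ],
  dp=[
    [-4,-6,0],
    [-5,-7.2,0],
    [-2.5,-4,10],
    [0,0,20],
    [0,0,20],
    [0,0,10],
    [0,0,0],
  ],
  jaw=[1,1,1,1,1,1,1],
)

```text
time_s: 24.0
tool_pos: [574.2, -161.3, 107.3]
orientation: [-0.376, -3.115, -0.006]
wrist_force: [-0.1, 0.2, -1.3]
finger_gap: 49.9
```

```bash
python3 - <<'E'
from h import *
s,M=st();g=snap('wrist','w17.png');T=campose('wrist',g,s)
yaw=np.radians(-13.8);fw=np.array([np.cos(yaw),np.sin(yaw),0]);y=np.array([-fw[1],fw[0],0])
c=np.array([575.5,-161,0])
for p in [(-35,-35,51),(-35,35,51),(-35,-28,51),(-35,28,51),(-20,-59,42),(-20,59,42)]:
    print(p,np.round(proj(g,T,c+fw*p[0]+y*p[1]+[0,0,p[2]]),1))
snap('side','s17.png')
E
```

```text
t 24.0 p [ 574.2 -161.3  107.3] yawx 166.25 z [-0.004  0.004 -1.   ] q [-0.371  0.231  1.402  0.003  1.513 -1.701] F [-0.1   0.21 -1.35] gap 49.9
(-35, -35, 51) [272.4 217.2]
(-35, 35, 51) [372.9 217.2]
(-35, -28, 51) [282.5 217.2]
(-35, 28, 51) [362.9 217.2]
(-20, -59, 42) [242.3 234.8]
(-20, 59, 42) [402.7 234.9]
```

View pics/w17.png

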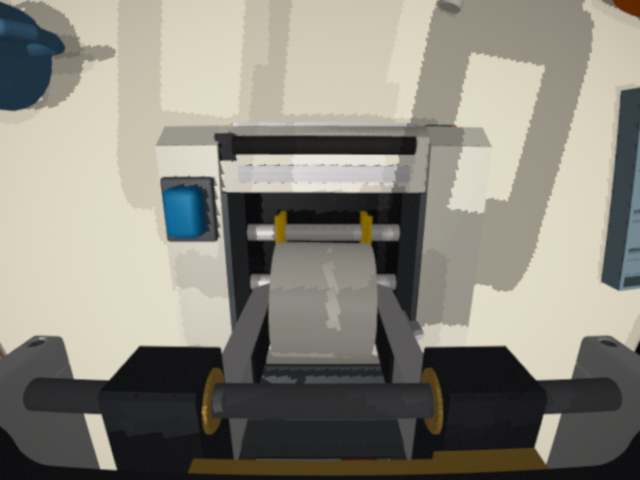

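View pics/s17.png

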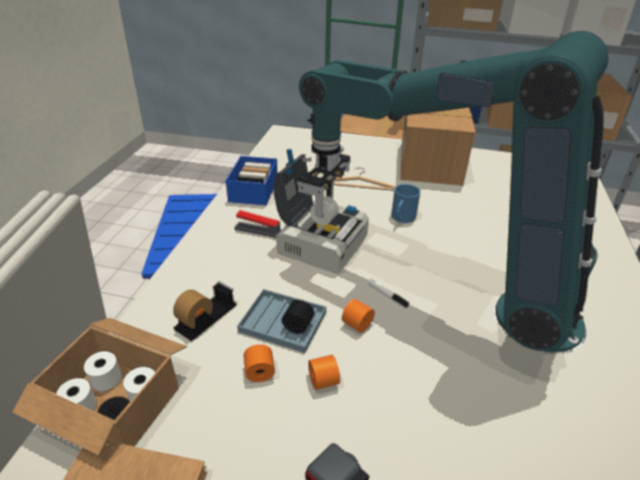

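```bash
python3 - <<'E'
from h import *
s,M=st();g=robot.grab_frame('wrist');T=campose('wrist',g,s)
for k in range(2):
  for m in robot.silhouettes('label_roll','wrist'):
    v,u=np.nonzero(m['pixels'])
    if not(300<np.median(u)<350): continue
    c=[]
    for uu in range(310,340,5):
        vv=v[u==uu]; c.append((uu,vv.min(),vv.max()))
    c=np.array(c).mean(0)
    d1=ray(g,T,c[0],c[1]-.5);d2=ray(g,T,c[0],c[2]+.5);d=d1/np.linalg.norm(d1)+d2/np.linalg.norm(d2)
    o=T[:3,3];z=s['tool_pos'][2]+6.5;P=o+d*(z-o[2])/d[2]
    print(m['confidence'],c,P,np.round(M.T@(P-s['tool_pos']),1))
E
```

```text
t 24.1 p [ 575.8 -161.7  110.3] yawx 166.26 z [ 0.001  0.003 -1.   ] q [-0.37   0.229  1.399  0.003  1.513 -1.701] F [-1.14 -0.2  -1.6 ] gap 50.0
0.94 [322.5        243.16666667 357.        ] [ 574.82823533 -161.24269565  116.78523773] [ 1.1  0.2 -6.5]
0.94 [322.5        243.16666667 357.        ] [ 574.82823533 -161.24269565  116.78523773] [ 1.1  0.2 -6.5]
```

Request:
play_rows(
  rot=[
    [0,0,0],
    [0,0,0],
    [0,0,0],
    [0,0,0],
    [0,0,0],
    [0,0,0],
  ],
  dp=[
    [0,0,8],
    [0,0,12],
    [0,0,12],
    [0,0,7],
    [0,0,3],
    [0,0,0],
  ],
  jaw=[1,1,1,1,1,1],
)

```text
time_s: 24.85
tool_pos: [575.2, -161.2, 67.0]
orientation: [-0.375, -3.118, -0.005]
wrist_force: [-0.2, 1.2, -0.5]
finger_gap: 50.1
```

```bash
python3 - <<'E'
from h import *
s,M=st();g=snap('wrist','w18.png')
E
```

```text
t 24.85 p [ 575.2 -161.2   67. ] yawx 166.27 z [-0.     0.003 -1.   ] q [-0.37   0.257  1.453  0.003  1.433 -1.701] F [-0.22  1.17 -0.48] gap 50.1
```

View pics/w18.png

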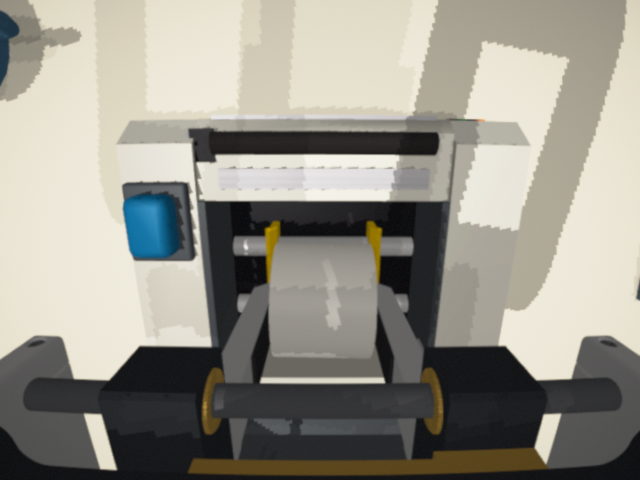

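Request:
play_rows(
  rot=[
    [0,0,0],
    [0,0,0],
    [0,0,0],
    [0,0,0],
  ],
  dp=[
    [0,0,1.5],
    [0,0,1.5],
    [0,0,1],
    [0,0,0],
  ],
  jaw=[1,1,1,1],
)

```text
time_s: 25.3
tool_pos: [575.6, -161.3, 64.1]
orientation: [0.375, 3.118, 0.004]
wrist_force: [-0.2, -0.7, -1.3]
finger_gap: 50.0
```

Request:
play_rows(
  rot=[
    [0,0,0],
    [0,0,0],
    [0,0,0],
    [0,0,0],
  ],
  dp=[
    [0,0,1],
    [0,0,1],
    [0,0,0],
    [0,0,0],
  ],
  jaw=[1,1,1,1],
)

```text
time_s: 25.7
tool_pos: [575.6, -161.3, 62.0]
orientation: [0.375, 3.118, 0.004]
wrist_force: [0.0, 0.1, -0.2]
finger_gap: 50.4
```

Request:
play_rows(
  rot=[
    [0,0,0],
    [0,0,0],
    [0,0,0],
  ],
  dp=[
    [0,0,1],
    [0,0,0],
    [0,0,0],
  ],
  jaw=[1,1,1],
)

```text
time_s: 26.0
tool_pos: [575.8, -161.4, 61.4]
orientation: [0.375, 3.118, 0.004]
wrist_force: [-0.4, -0.3, -0.6]
finger_gap: 49.9
```

Request:
play_rows(
  rot=[
    [0,0,0],
    [0,0,0],
    [0,0,0],
  ],
  dp=[
    [0,0,0.7],
    [0,0,0],
    [0,0,0],
  ],
  jaw=[1,1,1],
)

```text
time_s: 26.3
tool_pos: [575.9, -161.4, 61.2]
orientation: [0.375, 3.117, 0.004]
wrist_force: [-1.8, 0.3, 5.3]
finger_gap: 50.0
```

Contact: the upward force rose to 5 N with the roll on the rollers. I relax the grip first, then open a little.

Request:
play_rows(
  rot=[
    [0,0,0],
    [0,0,0],
    [0,0,0],
    [0,0,0],
  ],
  dp=[
    [0,0,0],
    [0,0,0],
    [0,0,0],
    [0,0,0],
  ],
  jaw=[1,1,1,1],
  newtons=3,
)

```text
time_s: 26.7
tool_pos: [576.0, -161.5, 60.7]
orientation: [0.375, 3.117, 0.004]
wrist_force: [0.3, -0.3, 4.0]
finger_gap: 49.9
```

Request:
play_rows(
  rot=[
    [0,0,0],
    [0,0,0],
    [0,0,0],
    [0,0,0],
    [0,0,0],
    [0,0,0],
  ],
  dp=[
    [0,0,0],
    [0,0,0],
    [0,0,0],
    [0,0,0],
    [0,0,0],
    [0,0,0],
  ],
  jaw=[0.44,0.41,0.37,0.33,0.3,0.3],
)

```text
time_s: 27.3
tool_pos: [575.6, -161.3, 60.2]
orientation: [0.375, 3.118, 0.005]
wrist_force: [1.2, 0.1, -0.2]
finger_gap: 65.9
```

```bash
python3 - <<'E'
from h import *
s,M=st();g=snap('wrist','w19.png');pp('wrist',['label_roll','cradle'])
E
```

```text
t 27.3 p [ 575.6 -161.3   60.2] yawx 166.27 z [ 0.001  0.003 -1.   ] q [-0.37   0.262  1.461  0.003  1.418 -1.701] F [ 1.24  0.13 -0.21] gap 65.9
label_roll [(array([ 572. , -160.3,   68.6]), 0.93)]
cradle []
```

View pics/w19.png

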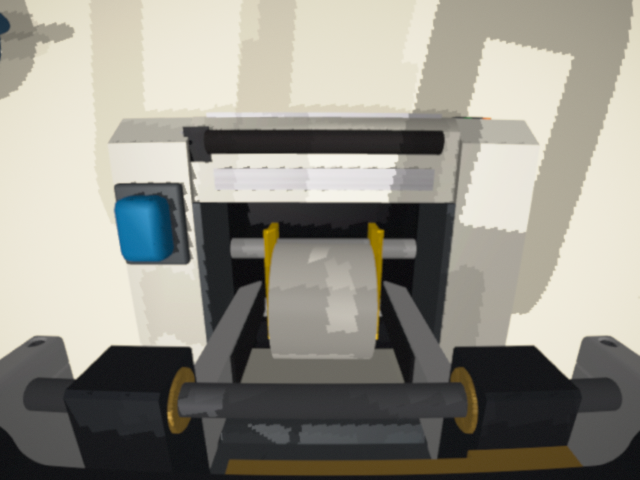

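The roll (270–378) lies between the yellow guides and the fingers are clear of it. I withdraw straight up.

Request:
play_rows(
  rot=[
    [0,0,0],
    [0,0,0],
    [0,0,0],
    [0,0,0],
    [0,0,0],
    [0,0,0],
    [0,0,0],
    [0,0,0],
    [0,0,0],
    [0,0,0],
  ],
  dp=[
    [0,0,-5],
    [0,0,-12],
    [0,0,-20],
    [0,0,-25],
    [0,0,-25],
    [0,0,-25],
    [10,0,-25],
    [20,0,-20],
    [20,0,-10],
    [0,0,0],
  ],
  jaw=[0.3,0.3,0.3,0.3,0.3,0.3,0.3,0.3,0.3,0.3],
)

```text
time_s: 28.45
tool_pos: [526.8, -150.0, 231.8]
orientation: [0.375, 3.112, 0.002]
wrist_force: [0.8, -0.0, 0.1]
finger_gap: 65.6
```

```bash
python3 - <<'E'
from h import *
s,M=st();g=snap('wrist','w20.png');pp('wrist',['label_roll','cradle','printer','cover_tab']);T=campose('wrist',g,s)
for m in robot.silhouettes('label_roll','wrist'):
    v,u=np.nonzero(m['pixels'])
    if not(300<np.median(u)<350): continue
    c=[]
    for uu in range(int(np.median(u))-10,int(np.median(u))+11,5):
        vv=v[u==uu]; c.append((uu,vv.min(),vv.max()))
    c=np.array(c).mean(0)
    d1=ray(g,T,c[0],c[1]-.5);d2=ray(g,T,c[0],c[2]+.5);d=d1/np.linalg.norm(d1)+d2/np.linalg.norm(d2)
    o=T[:3,3];P=o+d*(67-o[2])/d[2];print(m['confidence'],u.min(),u.max(),c,P)
g=snap('side','s20.png');pp('side',['cover_tab','label_roll'])
g=snap('top','t20.png');pp('top',['cover_tab','label_roll','ribbon_roll'])
a=cv2.imread('pics/side0.png')
b=cv2.imread('pics/s20.png');cv2.imwrite('pics/c20.png',cv2.resize(b[130:330,200:400],(600,600),interpolation=cv2.INTER_CUBIC))
E
```

```text
t 28.45 p [ 526.8 -150.   231.8] yawx 166.27 z [ 0.008  0.    -1.   ] q [-0.383  0.073  1.334  0.003  1.727 -1.713] F [ 0.83 -0.05  0.11] gap 65.6
label_roll [(array([425.3, 123.2,  33.1]), 0.92), (array([ 572.1, -162.6,   68. ]), 0.89)]
cradle []
printer [(array([ 575.4, -162. ,   -2.2]), 0.71)]
cover_tab []
0.78 298 348 [323.  243.8 300. ] [ 575.41783421 -160.48551055   67.        ]
0.7 233 407 [322. 331. 459.] [ 726.27920958 -198.41466264   67.        ]
0.54 221 425 [322. 176. 459.] [ 618.17581331 -172.02375676   67.        ]
cover_tab [(array([ 677.9, -184.2,  259.2]), 0.87), (array([ 536. , -569. ,   -4.2]), 0.31)]
label_roll [(array([602.2, 309. ,  31. ]), 0.97), (array([ 578.1, -158.3,   66.6]), 0.72), (array([426. , 127. ,  36.4]), 0.63), (array([469.3, 300.7,  30.1]), 0.62)]
cover_tab [(array([ 677.2, -187. ,  259.6]), 0.57)]
label_roll [(array([426.2, 126.4,  31.7]), 0.86), (array([467.5, 304.7,  33.9]), 0.57), (array([598.1, 316.6,  37.1]), 0.49)]
ribbon_roll [(array([560. , 172. ,  36.5]), 0.5)]
```

View pics/w20.png

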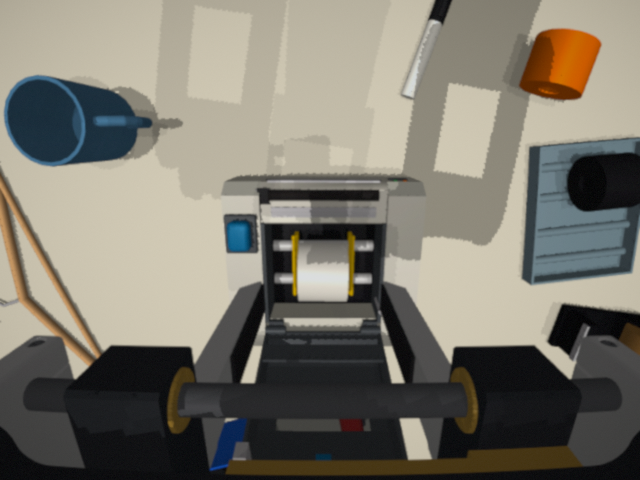

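View pics/c20.png

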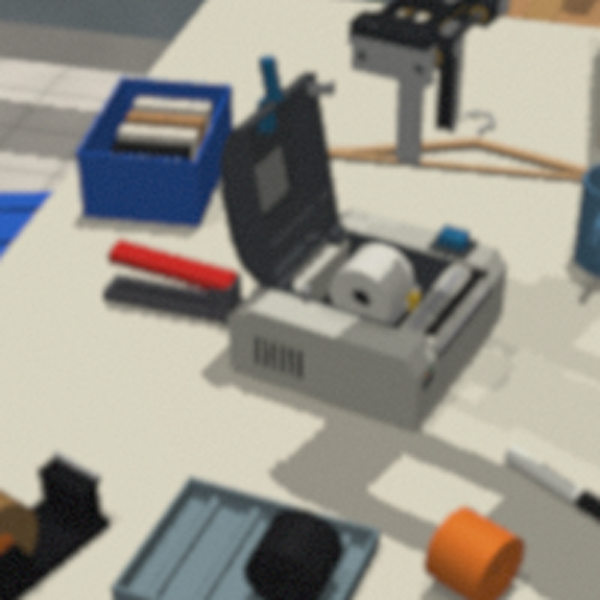

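Both pictures show the roll seated between the guides, measured at (575.4, −160.5). The cover is on its stop and the gripper is clear. I hand in.

```bash
python3 - <<'E'
from h import *
print(robot.close_job())
E
```

```text
the job is handed in; nothing more can be done
None
```

The printer is reloaded and the job is handed in at about 29 s of the 72 s allowed. `close_job()` reports no verdict, so I don't have confirmation that it passed.

**What I did**
- I pressed the blue release button and the cover popped up.
- I gripped the lift tab and eased the cover along its arc onto its stop, then let go.
- I took the white roll from the tray and lowered it between the yellow guides. I eased the grip and opened the fingers only once the force showed it resting on the rollers.
- I withdrew straight up, and the arm is clear of everything.

**Last checks**
- **Roll position:** its outline in the wrist picture puts the centre at (575.4, −160.5), against my cradle estimate of (575.5, −161). The point detector was less close, reading 572 (wrist camera) and 578 (side camera) in x, which is within its stated error of about 4 mm. I did not measure its height or its axis angle; both looked right in the pictures.
- **Cover:** the tab stands at about 259 mm, against 260 mm expected when open. It stayed there after I let go.
- **Ribbon roll:** it reads about 2 mm from where it started, within measuring error.
- **Other things on the bench:** I saw none of them moved in the last pictures, but I did not measure each one.

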